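Pack the brew-bar tool chest and shut its stayed lid

TASK

Pack the brew tools away. Raise the lid of the wooden tool chest by its bow handle and press the knee of its folding stay back past straight until it locks; then stand every tool that is out on the worktop (dosing cup, timer, filter pack, tamper) upright in its own compartment, from left to right as the picture cards on the chest's front show: cup, timer, pack, tamper. Finally draw the knee forward to break the stay, and lower the lid gently in the hand until it is fully shut, never letting it drop; leave the white tasting cup and the order pad where they are.

Things in the scene. Friction and masses are not known exactly. Their poses are not given: they have to be found in the camera images.
- chest_lid (a joint): lid angle about the rear hinge, rad: 0 shut, grows as it rises; 1.326, where the stay is dead straight, is the most it opens. The lid is a hood 200 mm deep, 304 wide, 30 high, 0.6 kg; shut, it leaves 90 mm of height over the floor. Hinge friction holds it by itself above about 1.15 rad; lower down it drops unless held.
- stay_knee (a joint): knee angle, rad: 0 folded (lid shut), 2.566 straight, 2.688 locked against its stop (locked above 2.61). It never locks by itself: with the lid raised to within 0.12 rad of fully open, pressing the stud rearward (2 to 5 N) lifts the lid the last bit and carries the knee past straight, where it stays. Drawing the stud forward breaks it; 25 mm forward the lid has sunk 0.1 rad and still stays up.
- handle (a point): middle of the round steel bar of the lid's bow handle: 10 mm thick, 110 mm long (along this point's y), 36 mm in front of the lid's front face, free to be gripped all round. Lid shut, it is 87 mm above the worktop, 236 mm in front of and 13 mm above the hinge line, about which it turns. The axes turn with the lid (shut: x to the rear, z up).
- hinge_line (a point): middle of the lid's hinge line, at the rear top rim of the chest, 74 mm above the worktop; x to the chest's rear, y along the hinge to its left, z up. The chest is fixed. The stay lies against its right end: lower pivot on the chest 108 mm in front of and 38 mm below this line, upper pivot on the lid 114 mm in front of and 12 mm above it (lid shut).
- knee_stud (a point): middle of the steel stud at the stay's knee: 12 mm thick, 34 mm long along this point's y, sticking out to the right, its middle 26 mm right of the chest's right end. The stay's two bars are 89 mm pivot to pivot, 11 mm wide. The knee folds forward and down; straight, the stud is 62 mm in front of and 38 mm above the hinge line. The open lid leans above it, so come tilted, from the front.
- cup_mid (a point): centre (half-way up, 34 mm) of the steel dosing cup, 54 mm across, 69 mm high, open at the top; z up through its mouth
- timer_mid (a point): centre (half-way up, 19 mm) of the round kitchen timer, 58 mm across, 39 mm high. The body is 22 mm high, its dial reaches 27 mm, and across the top stands a bar grip 8 mm thick (along this point's x), 36 mm long (along y), 27 to 39 mm above the base
- pack_mid (a point): centre (half-way up, 37 mm) of the cardboard filter pack standing upright: 47 mm thick (along this point's x), 111 mm long (along y), 75 mm high
- tamper_mid (a point): centre (half-way up, 43 mm) of the tamper, 86 mm high: steel base 58 mm across and 26 mm high, wooden grip above it about 32 mm across
- slot_cup (a point): middle of the floor of the dosing cup's compartment, the leftmost as the robot sees it, against the chest's left end; 69 mm wide (along y), 132 mm deep (along x), floor 6 mm above the worktop; z up. Card on the chest's front below it: a beaker shape.
- slot_timer (a point): middle of the floor of the timer's compartment, second from the left; 71 mm wide (along y), 132 mm deep (along x), floor 6 mm above the worktop; z up. Card on the chest's front below it: a round dial.
- slot_pack (a point): middle of the floor of the filter pack's compartment, third from the left; the pack's long side runs from front to rear; 63 mm wide (along y), 132 mm deep (along x), floor 6 mm above the worktop; z up. Card on the chest's front below it: a plain rectangle.
- slot_tamper (a point): middle of the floor of the tamper's compartment, the rightmost; 70 mm wide (along y), 132 mm deep (along x), floor 6 mm above the worktop; z up. Card on the chest's front below it: a tamper shape. Outer walls 74 mm high, 8 mm thick; dividers 5 mm thick, reaching 36 mm above the worktop.
- tasting_cup: white stoneware tasting cup, 69 mm across, 62 mm high, behind the tools on the right; to be left alone; origin at its base
- order_pad: order pad, 110 x 75 x 12 mm, left of the chest; to be left alone; origin at its base
Mind the look-alikes: they are no part of the job. What is shaped like the part that bears timer_mid but yellow is not meant.

How it is judged:
By the outcome, as a careful person would: the job done as asked, in the order asked, and still so for the second after the job is handed in, with the robot touching nothing.
Of dosing_cup, timer, filter_pack, tamper only 2 to 4 are there at a start; the rules pass over those that are not, and their reading is None.
At some moment in a run one of timer, tamper may be knocked a few centimetres aside while the robot is not near it.
It also fails if it takes over 210 s, if anything falls off the work surface, if the arm or the gripper's body presses on something with over 40 N, if the wrist force passes 120 N, or if a joint passes its speed limit or range.

ROBOT

A 7-joint arm with a two-finger parallel gripper is mounted at the origin on a cart in front of the work surface, level with it; the furniture and walls round the work are solid. World frame = base frame: x ahead of the robot, y to its left, z up, the work surface at z = 0. Lengths are in m, angles in rad, forces in N, time in s.
With the tool pointing down it reaches from about 0.425 to 0.825 m from the base axis. Payload 3.6 kg.
Tool frame: the origin (TCP) lies on the centre line of the jaws, within the pads' length; the fingertips stand 19 mm ahead of it and the grasp point (between the pads) is the TCP (robot.nose_length is the distance from the TCP to the fingertips, in m); z points along the fingers, y is the line along which they close (so a half turn about z gives the same grasp; the last joint's range is limited). The gripper opens to 85 mm and grips with 20 to 120 N. Pads are 22 mm wide; open, the fingers measure 114 mm over their backs; the gripper's body (76 mm by 85 mm) begins 54 mm behind the grasp point. The pads swing forward as they close: fully open they stand 13 mm farther back than shut.
Start: joints at [-1.165, 0.615, -0.013, 1.423, 0.008, 1.103, -0.04], TCP at [0.273, 0.59, 0.25] pointing down, gripper open.
Joint ranges: [-3.12, 3.12], [-0.3, 2.06], [-1.34, 1.32], [0.26, 2.42], [-1.36, 4.5], [0.01, 1.98], [-2.84, 2.84]. Speed limits (rad/s): [2.79, 2.79, 3.14, 3.14, 3.14, 3.14, 3.14].

INTERFACE

Orientations are given as a rotation vector (axis times angle).
In Python, from workcell import robot gives the robot as it stands.
- The arm moves only by the tool apply_moves, never from a script. Its argument "steps" is text: rows parted by semicolons, each of 7 numbers parted by spaces: the turn, a rotation vector about the tool's x, y, z in units of 6 degrees (1.0 is 6 degrees), then the shift along the tool's x, y, z in units of 60 mm (1.0 is 60 mm), then the finger opening in mm, from 0 to 85.4. In form: ax ay az x y z jaw; .... A call has 1 to 8 rows; each row is the pose to reach, as a shift and turn from the pose commanded when the call began, along the tool's axes at that moment; what a row does not reach only later rows make up. A row lasts 1/8 s, in which the tool goes at most 62.5 mm and 10.7 degrees, less where a joint would pass 70% of its speed; a pose out of reach is approached as far as the arm can. A call with a gripper value outside its range is refused whole. The fingers move at their own pace and stop on an object; "force" is the grip in N (left out, the last holds). Time passes only in rows, so rows that repeat a pose let the fingers close. It gives the time, the measured TCP pose, the force, the opening and the grip force at its end, in the units of the state.
- robot.sense(): the state, without advancing time (a new reading comes with each control period).
- robot.camera(name): name is "scene" or "top" or "wrist"; returns a dict with "image" (384x512x3 uint8, red, green, blue), "z_map" (384x512 float32, m along the optical axis (not along the pixel's ray), 0 where there is no reading), "intrinsics" (3x3 intrinsics, pixels), "extrinsics" (4x4, takes a point from camera to world coordinates); the wrist camera has in their place "tool_from_camera" (4x4, takes a point from camera to tool coordinates, whose origin is the TCP and whose axes are the flange's). Camera axes: x right, y down, z forward; pixel columns grow to the right and rows downward; lengths in m; the calibration is good to about 2 mm. The wrist camera is an equidistant fisheye: a pixel r from the principal point sees the ray r / f radians off the axis. A picture is of the moment at which its call begins: read the wrist's pose just before it.
- robot.job_done(): hands the job in; it is judged then, once.
The state is a dict: "time": time; "q": joint angles; "joint_vel": joint speeds; "joint_torque": joint torques, N m; "ee_pos": TCP position; "orientation": TCP orientation; "ft_force": force on the tool from outside, world axes, zero at the start; "ft_torque": the same for the moment, N m; "finger_gap": finger opening in m; "grip_force": force on a finger pad.
Only numpy, scipy, OpenCV 4.12 (cv2) and the standard library are available. Lean on these libraries where they do the work, as an engineer would, in place of code of your own. Each camera call takes 0.05 s, during which the arm holds its last target. There are 200 camera calls.

## Working session

There is one attempt and no reset: what is moved stays moved. The work goes in short steps, Python scripts to look and compute and a tool call to move; the robot and the scene stay as the last step left them, time stands still between calls to the robot, and variables do not carry over. Pictures are saved under pics/ and viewed, at most 14 in all, crops included, and the job is handed in when it is done.

Besides the shell and the picture viewer there is one more tool, called after "Call:" by a JSON object that holds its "op" and its "data". apply_moves: Moves the arm, as the interface text tells. Its arguments: {"type":"object","properties":{"steps":{"type":"string"},"force":{"type":"number"}},"required":["steps"]}

```bash
ls; mkdir -p pics
cat > h.py <<'E'
import numpy as np, cv2
from workcell import robot
from scipy.spatial.transform import Rotation as R
def save(c,n,s=1): cv2.imwrite('pics/'+n,cv2.cvtColor(c['image'],cv2.COLOR_RGB2BGR))
def cloud(c,E=None):
    K=c['intrinsics'];z=c['z_map'];v,u=np.mgrid[:z.shape[0],:z.shape[1]]
    P=np.stack([(u-K[0,2])/K[0,0]*z,(v-K[1,2])/K[1,1]*z,z],-1)
    E=c['extrinsics'] if E is None else E
    W=P@E[:3,:3].T+E[:3,3]; W[z==0]=np.nan
    return W
E
python3 - <<'E'
from h import *
s=robot.sense();print(s)
for n in ['scene','top']:
    c=robot.camera(n);save(c,n+'0.png');np.savez(n+'0.npz',**c);print(c['intrinsics'],c['extrinsics'])
E
```

```text
pics
{'time': 0.0, 'q': array([-1.1645268 ,  0.61589443, -0.01262367,  1.42491171,  0.00809889,
        1.10340918, -0.04038392]), 'joint_vel': array([-1.29427295e-03, -3.35806670e-04,  4.56723458e-04,  5.99457682e-06,
        8.02679411e-04,  4.21919211e-04,  4.57515138e-04]), 'joint_torque': array([-1.33608751e-04, -4.69208264e+01,  2.58939089e-01, -1.71029842e+01,
        9.84802638e-03,  9.70939669e-03,  8.49654128e-06]), 'ee_pos': array([0.27228519, 0.58942371, 0.24914991]), 'orientation': array([-0.67425273, -3.06784958,  0.00395673]), 'ft_force': array([ 0.04365655,  0.33565753, -0.5653871 ]), 'ft_torque': array([ 0.05755826, -0.04678493, -0.00937666]), 'grip_force': 0.0, 'finger_gap': 0.08574403266271632}
[[425.13207927   0.         252.85946299]
 [  0.         425.13207927 191.11705337]
 [  0.           0.           1.        ]] [[-0.81088944 -0.42270192  0.40469916  0.05896017]
 [-0.58487135  0.6085464  -0.53628051  0.90873936]
 [-0.01959141 -0.67156114 -0.74069009  0.9688746 ]
 [ 0.          0.          0.          1.        ]]
[[369.27316945   0.         263.72679338]
 [  0.         369.27316945 191.99741999]
 [  0.           0.           1.        ]] [[ 1.06454753e-01 -9.66611926e-01  2.33085327e-01  3.37947494e-01]
 [-9.94317236e-01 -1.03673944e-01  2.41856704e-02  2.58321260e-01]
 [ 7.86717648e-04 -2.34335438e-01 -9.72155483e-01  9.80780455e-01]
 [ 0.00000000e+00  0.00000000e+00  0.00000000e+00  1.00000000e+00]]
```

View pics/scene0.png

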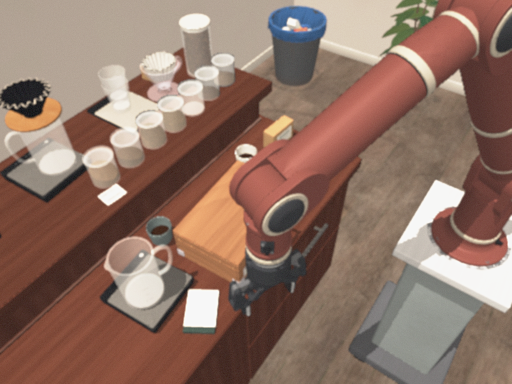

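View pics/top0.png

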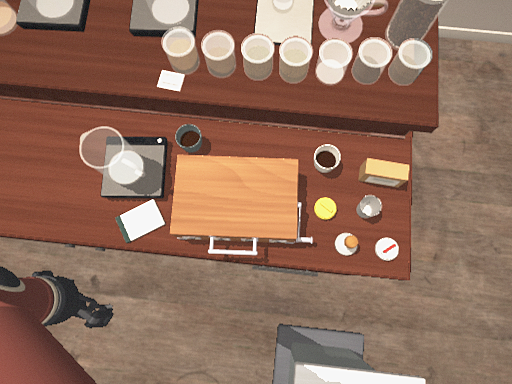

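The top view shows the shut chest with the handle near (233,248) and the stud near (306,240). All four tools are out: cup (369,207), pack (385,172), tamper (346,243) and the white timer with the red bar (387,248). The yellow decoy is at (325,208), the white tasting cup at (327,158) and the order pad at (140,220).

Run:
```python
from h import *
c=dict(np.load('top0.npz'));W=cloud(c)
hsv=cv2.cvtColor(c['image'],cv2.COLOR_RGB2HSV)
def p(n,u,v,r=2):
    print(n,np.round(np.nanmedian(W[v-r:v+r+1,u-r:u+r+1].reshape(-1,3),0),3))
for n,u,v in [('lidTL',180,162),('lidTR',293,162),('lidBL',176,228),('lidBR',293,230),('handle',233,252),('handleL',213,251),('handleR',252,253),('stud',306,240),('cup',369,207),('packtop',385,165),('tamper',351,240),('timer',387,248),('yellow',325,208),('table',330,260),('tcup',327,158)]: p(n,u,v,1)
# handle: pixels of z>0.075 in front
im=c['image']
m=(W[...,2]>0.078)&(W[...,2]<0.12)
v,u=np.mgrid[:384,:512]
reg=m&(u>200)&(u<265)&(v>245)&(v<260)
q=W[reg];print('handle pts',len(q),q.min(0),q.max(0),np.median(q,0))
reg=(W[...,2]>0.09)&(W[...,2]<.12)&(u>160)&(u<305)&(v>140)&(v<245)
q=W[reg][:,:2].astype(np.float32);r=cv2.minAreaRect(q);print('lid',r,cv2.boxPoints(r),np.median(W[reg],0))
# objects on table
reg=((W[...,2]>0.008)&(u>310)&(u<412)&(v>140)&(v<275)).astype(np.uint8)
n,l,st,ce=cv2.connectedComponentsWithStats(reg)
for i in range(1,n):
    if st[i,4]>60:
        q=W[l==i];t=q[q[:,2]>q[:,2].max()-0.008]
        r=cv2.minAreaRect(q[:,:2].astype(np.float32));rt=cv2.minAreaRect(t[:,:2].astype(np.float32))
        print(np.round(ce[i]),st[i,4],'zmax',q[:,2].max().round(3),np.round(np.r_[r[0],r[1],r[2]],3),'top',np.round(np.r_[rt[0],rt[1],rt[2]],3))
```

```text
lidTL [0.603 0.496 0.102]
lidTR [0.632 0.216 0.104]
lidBL [0.438 0.48  0.103]
lidBR [0.463 0.201 0.103]
handle [0.397 0.338 0.09 ]
handleL [0.394 0.385 0.091]
handleR [0.4   0.292 0.09 ]
stud [0.449 0.163 0.054]
cup [ 0.562 -0.005  0.002]
packtop [ 0.66  -0.022  0.074]
tamper [0.457 0.058 0.084]
timer [ 0.452 -0.045  0.039]
yellow [0.54  0.117 0.029]
table [ 0.41   0.09  -0.002]
tcup [0.679 0.122 0.029]
handle pts 232 [0.39115409 0.28084065 0.0834033 ] [0.41697964 0.39802302 0.09623282] [0.399388   0.33924128 0.08933359]
lid ((0.5243854522705078, 0.3448752462863922), (0.22171799838542938, 0.3127864897251129), 3.8507869243621826) [[0.4032736  0.4934703 ]
 [0.42427984 0.18138997]
 [0.6454973  0.19628018]
 [0.6244911  0.5083605 ]] [0.52957108 0.34878314 0.10271564]
[326. 157.] 580 zmax 0.066 [0.673 0.128 0.069 0.066 5.249] top [0.673 0.128 0.068 0.066 5.062]
[384. 172.] 1080 zmax 0.08 [ 6.5100e-01 -2.7000e-02  1.1200e-01  4.7000e-02  8.6369e+01] top [ 6.5200e-01 -2.6000e-02  1.1000e-01  4.3000e-02  8.6515e+01]
[369. 205.] 319 zmax 0.071 [5.5400e-01 1.0000e-02 5.2000e-02 5.3000e-02 7.2097e+01] top [5.5400e-01 1.0000e-02 5.2000e-02 5.3000e-02 7.2097e+01]
[325. 208.] 383 zmax 0.042 [0.544 0.117 0.057 0.056 4.549] top [5.4400e-01 1.1700e-01 3.4000e-02 7.0000e-03 5.8997e+01]
[346. 243.] 405 zmax 0.086 [ 0.455  0.059  0.056  0.05  25.268] top [0.456 0.056 0.027 0.027 6.247]
[386. 248.] 420 zmax 0.041 [ 0.454 -0.048  0.056  0.054 24.094] top [ 4.5500e-01 -5.0000e-02  7.0000e-03  3.5000e-02  3.8506e+01]
```

```bash
cat >> h.py <<'E'
PSI=np.radians(3.8); H=np.array([0.397,0.339,0.087])
CX=np.array([np.cos(PSI),np.sin(PSI),0]);CY=np.array([-np.sin(PSI),np.cos(PSI),0]);CZ=np.array([0,0,1.])
HINGE=H+0.236*CX-0.013*CZ
def ch(x,y,z): return HINGE+x*CX+y*CY+(z-HINGE[2])*CZ   # chest frame, z absolute
def tool(yaw,tilt=0):
    """closing axis (tool y) at yaw in world, pointing down; tilt>0 leans the fingertips toward +tool y"""
    f=np.array([np.cos(yaw),np.sin(yaw),0]);t=tilt
    z=-CZ*np.cos(t)+f*np.sin(t);y=f*np.cos(t)+CZ*np.sin(t);return np.stack([np.cross(y,z),y,z],1)
def rel(*targets):
    s=robot.sense();R0=R.from_rotvec(s['orientation']).as_matrix();p0=s['ee_pos']
    print('t',round(s['time'],2),'at',p0.round(4),'gap',round(s['finger_gap'],4),'F',np.round(s['ft_force'],1),'q',s['q'].round(2))
    for p,Rt in targets:
        Rt=R0 if Rt is None else Rt
        print(np.round(R.from_matrix(R0.T@Rt).as_rotvec()/np.radians(6),2),np.round(R0.T@(np.asarray(p)-p0)/.06,3))
def handle(phi):
    a=phi+np.arctan2(13,236);r=.2364;return HINGE-r*np.cos(a)*CX+r*np.sin(a)*CZ
E
python3 - <<'E'
from h import *
print(HINGE)
rel((H+[0,0,.08],tool(PSI)),(H+[0,0,.004],tool(PSI)))
E
```

```text
[0.63248115 0.35464064 0.074     ]
t 0.1 at [0.2723 0.5895 0.2492] gap 0.0856 F [0.2 0.4 0.1] q [-1.16  0.62 -0.01  1.42  0.01  1.1  -0.04]
[-2.000e-02  1.000e-02  1.023e+01] [-3.637 -2.916  1.378]
[-2.000e-02  1.000e-02  1.023e+01] [-3.637 -2.913  2.644]
```

Call:
{"op": "apply_moves", "data": {"steps": "0 0 10.23 -3.64 -2.92 0.5 26;0 0 10.23 -3.64 -2.92 1.38 26;0 0 10.23 -3.64 -2.92 1.38 26;0 0 10.23 -3.64 -2.92 1.38 26;0 0 10.23 -3.64 -2.92 1.38 26;0 0 10.23 -3.64 -2.92 1.38 26;0 0 10.23 -3.64 -2.92 1.38 26;0 0 10.23 -3.64 -2.92 1.38 26", "force": 30}}

```text
time: 1.1
ee_pos: [0.3969, 0.3402, 0.1675]
orientation: [-2.142, -2.298, -0.0]
ft_force: [0.8, -0.2, -0.2]
finger_gap: 0.026
grip_force: 0.0
```

Run:
```python
from h import *
rel((H+[0,0,.004],tool(PSI)))
c=robot.camera('wrist');save(c,'w1.png');print(c['intrinsics'],c['tool_from_camera'])
```

```text
t 1.1 at [0.3969 0.3402 0.1675] gap 0.026 F [ 0.8 -0.2 -0.2] q [-0.93  0.53  0.26  1.9  -0.2   0.74 -0.48]
[-0.   -0.    0.04] [-0.021  0.     1.274]
[[297.31863964   0.         257.15165402]
 [  0.         297.31863964 195.3276563 ]
 [  0.           0.           1.        ]] [[-2.49594520e-05 -9.60644843e-01 -2.77779561e-01  7.07662543e-02]
 [ 9.99998553e-01  4.48563073e-04 -1.64111865e-03 -4.79541073e-04]
 [ 1.70113383e-03 -2.77779200e-01  9.60643442e-01 -1.23952811e-01]
 [ 0.00000000e+00  0.00000000e+00  0.00000000e+00  1.00000000e+00]]
```

View pics/w1.png

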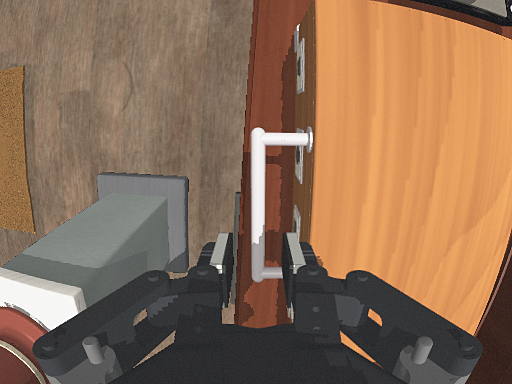

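The bar runs vertically at column 258, midway between the fingertips, with the inner finger clear of the lid face (column 312). Descend and grip.

Call:
{"op": "apply_moves", "data": {"steps": "0 0 0 0 0 0.6 26;0 0 0 0 0 1.25 26;0 0 0 0 0 1.27 26;0 0 0 0 0 1.27 8;0 0 0 0 0 1.27 5;0 0 0 0 0 1.27 5;0 0 0 0 0 1.27 5", "force": 30}}

```text
time: 2.02
ee_pos: [0.3973, 0.34, 0.0922]
orientation: [-2.145, -2.294, -0.002]
ft_force: [-2.0, 0.5, 2.6]
finger_gap: 0.0087
grip_force: 29.7
```

Run:
```python
from h import *
d=robot.sense()['ee_pos']-H;d[1]=0;print(d)
rel(*[(handle(p)+[0,d@[0,0,0],.004]+0*d,None) for p in np.arange(.15,1.31,.15)],(handle(1.29),None))
```

```text
[0.00026775 0.         0.00515781]
t 2.02 at [0.3973 0.34   0.0922] gap 0.0087 F [-2.   0.5  2.6] q [-0.89  0.65  0.22  1.96 -0.25  0.56 -0.44]
[0. 0. 0.] [-0.016  0.071 -0.566]
[0. 0. 0.] [-0.015  0.234 -1.134]
[0. 0. 0.] [-0.015  0.48  -1.67 ]
[0. 0. 0.] [-0.014  0.804 -2.164]
[0. 0. 0.] [-0.014  1.198 -2.604]
[0. 0. 0.] [-0.014  1.653 -2.98 ]
[0. 0. 0.] [-0.014  2.16  -3.283]
[0. 0. 0.] [-0.015  2.706 -3.508]
[0. 0. 0.] [-0.015  3.047 -3.536]
```

Call:
{"op": "apply_moves", "data": {"steps": "0 0 0 0 0.02 -0.28 5;0 0 0 0 0.07 -0.57 5;0 0 0 0 0.14 -0.85 5;0 0 0 0 0.23 -1.13 5;0 0 0 0 0.35 -1.4 5;0 0 0 0 0.48 -1.67 5;0 0 0 0 0.64 -1.92 5;0 0 0 0 0.8 -2.16 5"}}

```text
time: 3.02
ee_pos: [0.4418, 0.343, 0.2204]
orientation: [-2.141, -2.292, 0.01]
ft_force: [-3.4, 1.4, -3.9]
finger_gap: 0.0085
grip_force: 29.2
```

Run:
```python
from h import *
rel(*[(handle(p)+[0,0,.004],None) for p in [.6,.75,.9,1.05,1.15,1.2,1.25,1.28]])
```

```text
t 3.02 at [0.4418 0.343  0.2204] gap 0.0085 F [-3.4  1.4 -3.9] q [-0.88  0.52  0.29  1.73 -0.18  0.92 -0.45]
[0. 0. 0.] [-0.017  0.059 -0.028]
[0. 0. 0.] [-0.018  0.449 -0.471]
[0. 0. 0.] [-0.019  0.901 -0.851]
[0. 0. 0.] [-0.02   1.405 -1.159]
[0. 0. 0.] [-0.021  1.764 -1.32 ]
[0. 0. 0.] [-0.021  1.949 -1.388]
[0. 0. 0.] [-0.022  2.137 -1.446]
[0. 0. 0.] [-0.022  2.251 -1.476]
```

Call:
{"op": "apply_moves", "data": {"steps": "0 0 0 0 0.19 -0.22 5;0 0 0 0 0.39 -0.44 5;0 0 0 0 0.84 -0.82 5;0 0 0 0 1.1 -0.99 5;0 0 0 0 1.35 -1.13 5;0 0 0 0 1.7 -1.29 5;0 0 0 0 2.0 -1.39 5;0 0 0 0 2.2 -1.45 5"}}

```text
time: 4.03
ee_pos: [0.5765, 0.3524, 0.3113]
orientation: [-2.144, -2.293, -0.004]
ft_force: [-5.2, 0.0, 6.3]
finger_gap: 0.0083
grip_force: 31.4
```

Run:
```python
from h import *
rel(*[(handle(p)+[0,0,.004],None) for p in [1.25,1.28]])
s=robot.sense();d=s['ee_pos']-HINGE;print('phi',np.arctan2(d[2]-.004,-d@CX)-np.arctan2(13,236),np.hypot(d[2]-.004,d@CX))
c=robot.camera('top');save(c,'top1.png');np.savez('top1.npz',**c)
c=robot.camera('scene');save(c,'scene1.png');np.savez('scene1.npz',**c)
```

```text
t 4.03 at [0.5765 0.3524 0.3113] gap 0.0083 F [-5.2  0.   6.3] q [-0.74  0.63  0.3   1.25 -0.19  1.29 -0.37]
[0. 0. 0.] [-0.024 -0.102  0.086]
[0. 0. 0.] [-0.024  0.012  0.057]
phi 1.2803008836708594 0.23990944988779336
```

View pics/top1.png

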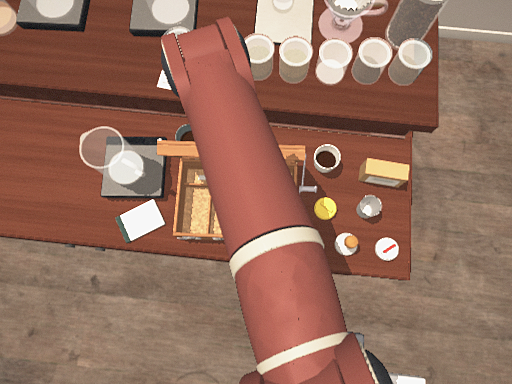

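The top view shows the lid raised with its edge near row 150. The stud is at (308,189), and the tools have not moved. Release the handle, then go to the stud.

```bash
cat >> h.py <<'E'
def stud(phi,past=False):
    L=np.array([-.108,-.038]);c,s=np.cos(phi),np.sin(phi);U=np.array([-.114*c+.012*s,.114*s+.012*c])
    d=np.linalg.norm(U-L);n=(U-L)/d;h=np.sqrt(max(0,.089**2-(d/2)**2));f=np.array([n[1],-n[0]]) # rearward perp
    k=(U+L)/2+(1 if past else -1)*h*f
    return k,f
def stp(phi,past=False,y=-.18):
    k,f=stud(phi,past);return ch(k[0],y,k[1]+HINGE[2])
E
python3 - <<'E'
from h import *
for p in (1.206,1.25,1.28,1.326): print(p,stud(p),stp(p))
Rt=tool(PSI,np.radians(50));z=Rt[:,2]
s0=robot.sense()['ee_pos']
rel((s0+[0,0,.06],None),(stp(1.28)-z*.12,Rt))
# measured stud from top view
c=dict(np.load('top1.npz'));W=cloud(c)
print(W[187:192,304:316,:][::2,::2].round(3).tolist())
E
```

```text
1.206 (array([-0.09443752,  0.04996055]), array([ 0.88434227, -0.4668391 ])) [0.55018055 0.16877763 0.12396055]
1.25 (array([-0.08691758,  0.04846694]), array([ 0.87384678, -0.4862014 ])) [0.55768396 0.16927601 0.12246694]
1.28 (array([-0.08109797,  0.04683679]), array([ 0.8664477 , -0.49926785])) [0.56349078 0.1696617  0.12083679]
1.326 (array([-0.06891591,  0.04195895]), array([ 0.85472399, -0.51908275])) [0.57564605 0.17046905 0.11595895]
t 4.12 at [0.5784 0.3525 0.3115] gap 0.0085 F [-1.3  0.8  7.4] q [-0.73  0.63  0.3   1.25 -0.19  1.28 -0.37]
[0. 0. 0.] [ 0.004  0.005 -1.   ]
[-8.29 -0.04 -0.01] [-3.031 -1.992  1.869]
[[[0.565, 0.185, 0.127], [0.566, 0.18, 0.125], [0.566, 0.176, 0.126], [0.567, 0.171, 0.125], [0.568, 0.166, 0.125], [0.568, 0.161, 0.125]], [[0.562, 0.184, 0.121], [0.561, 0.18, 0.125], [0.562, 0.175, 0.124], [0.563, 0.17, 0.123], [0.563, 0.166, 0.125], [0.564, 0.161, 0.123]], [[0.588, 0.173, -0.003], [0.588, 0.168, 0.003], [0.589, 0.162, -0.003], [0.59, 0.157, -0.001], [0.591, 0.151, -0.004], [0.56, 0.16, 0.12]]]
```

Call:
{"op": "apply_moves", "data": {"steps": "0 0 0 0 0 0 30;0 0 0 0 0 0 30;0 0 0 0 0 -0.6 30;0 0 0 0 0 -1.2 30;0 0 0 0 -1 -1.2 30;-2 0 0 -1 -2 -1.1 0;-4 0 0 -2 -2.5 -0.5 0;-6 0 0 -3 -2.5 0 0"}}

```text
time: 5.12
ee_pos: [0.4512, 0.2127, 0.3347]
orientation: [1.888, 2.005, 0.502]
ft_force: [2.7, -2.4, 0.6]
finger_gap: -0.0002
grip_force: 0.0
```

Run:
```python
from h import *
Rt=tool(PSI,np.radians(50));z=Rt[:,2]
rel((stp(1.28)-z*.10,Rt),(stp(1.28)-z*.035,Rt))
```

```text
t 5.12 at [0.4512 0.2127 0.3347] gap -0.0002 F [ 2.7 -2.4  0.6] q [-1.06  0.14  0.49  2.06  0.36  0.55 -0.8 ]
[-3.6   0.09 -0.02] [-0.823 -0.704  2.458]
[-3.6   0.09 -0.02] [-0.813 -0.305  3.466]
```

Call:
{"op": "apply_moves", "data": {"steps": "-2 0 0 -0.82 -0.7 0.8 0;-3.4 0.1 0 -0.82 -0.7 1.6 0;-3.4 0.1 0 -0.82 -0.7 2.4 0;-3.4 0.1 0 -0.82 -0.7 2.45 0;-3.4 0.1 0 -0.82 -0.7 2.45 0"}}

```text
time: 5.75
ee_pos: [0.4844, 0.1341, 0.2547]
orientation: [1.686, 1.75, 0.493]
ft_force: [0.0, 0.1, -1.6]
finger_gap: -0.0004
grip_force: 0.0
```

Run:
```python
from h import *
Rt=tool(PSI,np.radians(50));z=Rt[:,2]
rel((stp(1.28)-z*.035,Rt),(stp(1.28)-z*.025,Rt),(stp(1.326)-z*.02,Rt))
c=robot.camera('top');save(c,'top2.png');np.savez('top2.npz',**c)
c=robot.camera('scene');save(c,'scene2.png');np.savez('scene2.npz',**c)
```

```text
t 5.75 at [0.4844 0.1341 0.2547] gap -0.0004 F [ 0.   0.1 -1.6] q [-0.66  0.29  0.05  2.33  1.64  0.54 -2.07]
[-1.27  2.    0.65] [ 0.942 -0.541  1.828]
[-1.27  2.    0.65] [ 0.976 -0.518  1.989]
[-1.27  2.    0.65] [ 1.029 -0.41   2.263]
```

View pics/scene2.png

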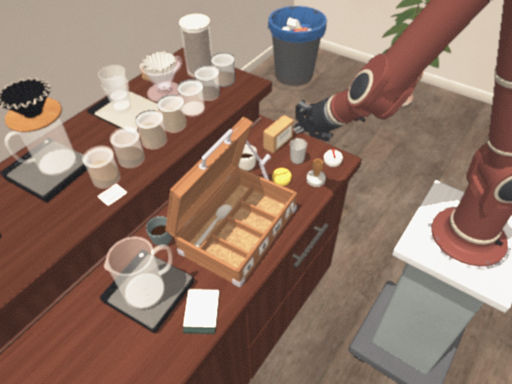

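The scene view shows the lid standing open by itself and the compartments empty at the front of the chest. A spoon lies in the rear tray, and the stay and stud are near (262,160). A 50° tilt strains the arm this close, so I'll use 32° and grip the stud instead.

Run:
```python
from h import *
Rt=tool(PSI,np.radians(32));z=Rt[:,2]
rel((stp(1.28,y=-.182)-z*.07,Rt),(stp(1.28,y=-.182)-z*.006,Rt))
c=dict(np.load('top2.npz'));W=cloud(c)
m=(W[...,2]>.108)&(W[...,2]<.14);v,u=np.mgrid[:384,:512];m&=(u>304)&(u<318)&(v>175)&(v<200)
print(m.sum(),np.nanmean(W[m],0),stp(1.28))
```

```text
t 5.85 at [0.4836 0.1312 0.2522] gap 0.0002 F [-0.7 -0.3  0. ] q [-0.65  0.29  0.04  2.33  1.63  0.54 -2.06]
[1.64 2.11 0.3 ] [ 0.817 -0.207  1.25 ]
[1.64 2.11 0.3 ] [ 1.053 -0.384  2.275]
58 [0.56764635 0.17007741 0.12294888] [0.56349078 0.1696617  0.12083679]
```

Call:
{"op": "apply_moves", "data": {"steps": "0.8 1 0.15 0.4 -0.4 -0.3 24;1.64 2.1 0.3 0.8 -0.4 0 24;1.64 2.1 0.3 0.82 -0.2 0.6 24;1.64 2.1 0.3 0.82 -0.2 1.22 24;1.64 2.1 0.3 0.82 -0.2 1.25 24;1.64 2.1 0.3 0.82 -0.2 1.25 24;1.64 2.1 0.3 0.82 -0.2 1.25 24", "force": 20}}

```text
time: 6.72
ee_pos: [0.5286, 0.1685, 0.1849]
orientation: [1.84, 1.971, 0.575]
ft_force: [0.1, -0.0, 0.4]
finger_gap: 0.0242
grip_force: 0.0
```

Run:
```python
from h import *
Rt=tool(PSI,np.radians(32));z=Rt[:,2]
rel((stp(1.29,y=-.182)-z*.006,Rt))
c=robot.camera('wrist');save(c,'w2.png')
```

```text
t 6.72 at [0.5286 0.1685 0.1849] gap 0.0242 F [ 0.1 -0.   0.4] q [-0.49  0.43  0.05  2.22  1.81  0.19 -2.15]
[ 0.09 -0.01  0.02] [-0.054 -0.059  1.142]
```

View pics/w2.png

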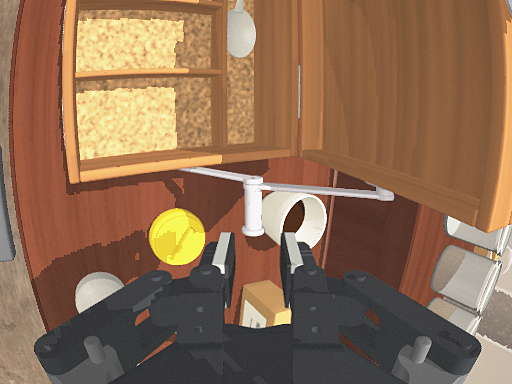

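The wrist view shows the stud at (253,180–235), lined up between the open fingers and well clear of the lid and tasting cup. Advance along the tool and grip.

Call:
{"op": "apply_moves", "data": {"steps": "0 0 0 0 -0.05 0.5 24;0 0 0 0 -0.05 1 24;0 0 0 0 -0.05 1.13 24;0 0 0 0 -0.05 1.13 24;0 0 0 0 -0.05 1.13 5;0 0 0 0 -0.05 1.13 5;0 0 0 0 -0.05 1.13 5", "force": 20}}

```text
time: 7.65
ee_pos: [0.5626, 0.1706, 0.1261]
orientation: [1.84, 1.971, 0.575]
ft_force: [-0.6, 0.5, 3.1]
finger_gap: 0.0105
grip_force: 21.4
```

Run:
```python
from h import *
Rt=tool(PSI,np.radians(32));z=Rt[:,2]
p=robot.sense()['ee_pos']; b=stp(1.29,y=-.182)
k,f=stud(1.326);a0=HINGE+0
st=stp(1.326,y=-.182);F=f[0]*CX+f[1]*CZ
print('offset from model',p-(b-z*.006))
rel(*[(q-z*.006,None) for q in (b,st-F*.005,st,st+F*.0055,st+F*.009)])
```

```text
offset from model [-3.81189479e-05  2.98298386e-03  9.37598617e-04]
t 7.65 at [0.5626 0.1706 0.1261] gap 0.0105 F [-0.6  0.5  3.1] q [-0.31  0.59 -0.16  2.18  2.11  0.32 -2.41]
[0. 0. 0.] [-0.05  -0.011  0.012]
[0. 0. 0.] [-0.05   0.056  0.085]
[0. 0. 0.] [-0.05   0.093  0.16 ]
[0. 0. 0.] [-0.05   0.133  0.242]
[0. 0. 0.] [-0.05   0.159  0.295]
```

Gripped, and the model agrees to about 1 mm. Press past straight.

Call:
{"op": "apply_moves", "data": {"steps": "0 0 0 0 0.03 0.04 5;0 0 0 0 0.06 0.08 5;0 0 0 0 0.09 0.14 5;0 0 0 0 0.11 0.2 5;0 0 0 0 0.14 0.25 5;0 0 0 0 0.16 0.3 5;0 0 0 0 0.17 0.32 5;0 0 0 0 0.17 0.32 5"}}

```text
time: 8.65
ee_pos: [0.5828, 0.172, 0.1152]
orientation: [1.84, 1.969, 0.576]
ft_force: [2.9, 0.9, 4.7]
finger_gap: 0.0109
grip_force: 21.9
```

Run:
```python
from h import *
Rt=tool(PSI,np.radians(32));z=Rt[:,2]
k,f=stud(1.326);F=f[0]*CX+f[1]*CZ
p=robot.sense()['ee_pos'];print('past straight by',(p+z*.006-stp(1.326,y=-.182))@F)
rel()
```

```text
past straight by 0.011882074070893653
t 8.65 at [0.5828 0.172  0.1152] gap 0.0109 F [2.9 0.9 4.7] q [-0.3   0.63 -0.16  2.14  2.12  0.32 -2.4 ]
```

Call:
{"op": "apply_moves", "data": {"steps": "0 0 0 0 0.02 0.04 5;0 0 0 0 0.03 0.07 5;0 0 0 0 0.03 0.07 5;0 0 0 0 0.03 0.07 5"}}

```text
time: 9.15
ee_pos: [0.5847, 0.1721, 0.1139]
orientation: [1.839, 1.97, 0.577]
ft_force: [-8.6, -0.9, 17.7]
finger_gap: 0.0111
grip_force: 23.5
```

Run:
```python
from h import *
Rt=tool(PSI,np.radians(32));z=Rt[:,2]
k,f=stud(1.326);F=f[0]*CX+f[1]*CZ
p=robot.sense()['ee_pos'];print('past mid by',(p+z*.006-ch(-.062,-.182,.112))@F)
rel((p-z*.07,None))
```

```text
past mid by 0.006264099159740141
t 9.15 at [0.5847 0.1721 0.1139] gap 0.0111 F [-8.6 -0.9 17.7] q [-0.3   0.63 -0.16  2.14  2.12  0.32 -2.4 ]
[0. 0. 0.] [ 0.002  0.012 -1.167]
```

The force rose to about 20 N at the stop, so the knee is locked. Release and retreat.

Call:
{"op": "apply_moves", "data": {"steps": "0 0 0 0 -0.03 -0.05 5;0 0 0 0 -0.03 -0.05 26;0 0 0 0 -0.03 -0.05 26;0 0 0 0 -0.03 -0.6 26;0 0 0 0 -0.03 -1.2 26;0 0 0 -0.5 -0.6 -2 50;0 0 0 -1.5 -0.8 -2.5 70;0 0 0 -1.5 -0.8 -2.5 70"}}

```text
time: 10.15
ee_pos: [0.4677, 0.0695, 0.2123]
orientation: [1.848, 1.966, 0.568]
ft_force: [-0.4, 0.3, 0.4]
finger_gap: 0.0702
grip_force: 0.0
```

```bash
cat > objs.py <<'E'
from h import *
def objs(c):
    W=cloud(c);v,u=np.mgrid[:384,:512]
    reg=((W[...,2]>0.008)&(W[...,2]<.1)&(u>310)&(u<412)&(v>140)&(v<275)).astype(np.uint8)
    n,l,st,ce=cv2.connectedComponentsWithStats(reg)
    for i in range(1,n):
        if st[i,4]>60:
            q=W[l==i];zm=np.percentile(q[:,2],98);t=q[q[:,2]>zm-0.008]
            r=cv2.minAreaRect(q[:,:2].astype(np.float32));rt=cv2.minAreaRect(t[:,:2].astype(np.float32))
            print(np.round(ce[i]),st[i,4],'z',zm.round(3),np.round(np.r_[r[0],r[1],r[2]],3),'top',np.round(np.r_[rt[0],rt[1],rt[2]],3))
E
python3 - <<'E'
from objs import *
rel()
c=robot.camera('top');save(c,'top3.png');np.savez('top3.npz',**c);objs(c)
E
```

```text
t 10.15 at [0.4677 0.0695 0.2123] gap 0.0702 F [-0.4  0.3  0.4] q [-0.21  0.27 -0.06  2.39  2.12  0.14 -2.29]
[326. 157.] 579 z 0.063 [0.673 0.128 0.067 0.067 8.739] top [0.673 0.128 0.067 0.067 2.16 ]
[383. 172.] 1080 z 0.077 [ 6.5100e-01 -2.6000e-02  1.1100e-01  4.7000e-02  8.6022e+01] top [ 6.5200e-01 -2.6000e-02  1.1100e-01  4.4000e-02  8.6197e+01]
[371. 201.] 172 z 0.069 [5.6300e-01 1.0000e-02 5.2000e-02 3.3000e-02 8.5379e+01] top [5.6300e-01 1.0000e-02 5.2000e-02 3.3000e-02 8.5379e+01]
[325. 208.] 383 z 0.039 [ 0.544  0.117  0.056  0.057 50.314] top [5.4400e-01 1.1700e-01 3.5000e-02 8.0000e-03 5.4643e+01]
[345. 243.] 358 z 0.084 [0.456 0.062 0.057 0.045 9.239] top [4.5800e-01 5.8000e-02 2.4000e-02 3.0000e-02 5.6708e+01]
```

View pics/top3.png

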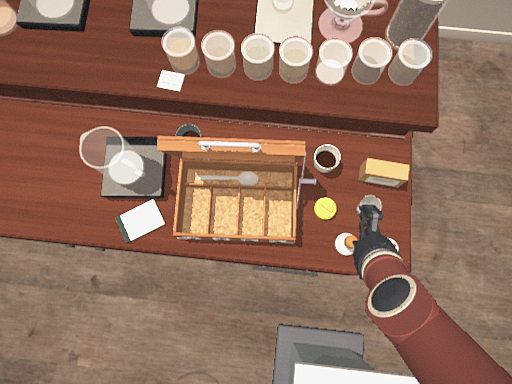

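The view shows the lid held open and the four empty compartments centred near (200,211), (228,213), (254,215) and (281,218). The arm covers part of the cup, tamper and timer. Measure the slots.

Run:
```python
from h import *
c=dict(np.load('top3.npz'));W=cloud(c)
for col in (200,228,254,281):
    m=W[180:245,col];d=(m-HINGE);x=d@CX;y=d@CY
    print(col,[(int(1e3*a),int(1e3*b),int(1e3*z)) for a,b,z in zip(x,y,m[:,2])][::2])
m=W[215,165:310];d=m-HINGE
print([(int(1e3*a),int(1e3*b),int(1e3*z)) for a,b,z in zip(d@CX,d@CY,m[:,2])][::2])
rel((np.array([.554,.010,.15]),tool(PSI)),(np.array([.554,.010,.043]),tool(PSI)))
```

```text
200 [(-39, 107, 6), (-44, 107, 4), (-57, 101, 33), (-57, 104, 13), (-61, 106, 5), (-66, 105, 5), (-72, 104, 7), (-77, 104, 5), (-83, 104, 5), (-89, 103, 8), (-94, 103, 7), (-100, 102, 6), (-105, 102, 6), (-111, 101, 5), (-115, 102, 2), (-121, 101, 4), (-126, 101, 3), (-132, 100, 4), (-138, 99, 4), (-143, 99, 2), (-149, 98, 6), (-154, 98, 4), (-159, 98, 4), (-164, 98, 2), (-170, 97, 3), (-175, 96, 6), (-180, 96, 4), (-194, 83, 74), (-198, 85, 64), (-199, 90, 28), (-201, 95, 0), (-206, 95, -2), (-212, 94, 2)]
228 [(-36, 31, 7), (-41, 30, 7), (-54, 27, 34), (-57, 27, 25), (-56, 30, -1), (-64, 29, 8), (-69, 28, 7), (-74, 28, 5), (-80, 28, 5), (-85, 28, 5), (-92, 27, 8), (-97, 27, 6), (-103, 26, 9), (-107, 26, 2), (-113, 26, 5), (-118, 26, 3), (-124, 25, 6), (-129, 25, 2), (-135, 24, 5), (-140, 24, 3), (-145, 24, 5), (-151, 24, 4), (-156, 23, 3), (-161, 23, 4), (-167, 22, 6), (-173, 22, 7), (-178, 22, 6), (-191, 15, 72), (-196, 14, 72), (-199, 16, 54), (-198, 21, 0), (-203, 21, -1), (-208, 21, -2)]
254 [(-34, -40, 10), (-40, -40, 15), (-43, -40, 4), (-56, -41, 34), (-57, -41, 15), (-60, -
[... 1671 characters left out ...]
 (-130, -36, 6), (-129, -41, 5), (-129, -47, 6), (-129, -52, 4), (-129, -57, 8), (-129, -63, 6), (-133, -68, 32), (-127, -73, 1), (-128, -79, 4), (-127, -84, 4), (-127, -89, 5), (-127, -95, 5), (-127, -100, 7), (-127, -105, 4), (-127, -111, 7), (-127, -116, 7), (-126, -121, 5), (-125, -127, 2), (-126, -132, 6), (-125, -138, 4), (-128, -142, 20), (-136, -143, 69), (-137, -148, 74), (-124, -159, 0), (-124, -165, 2), (-122, -171, -3), (-123, -176, 0), (-123, -181, 0), (-122, -186, -1), (-122, -192, -1)]
t 10.2 at [0.4687 0.0704 0.2125] gap 0.0703 F [-0.1  0.2  0.1] q [-0.21  0.27 -0.06  2.39  2.12  0.14 -2.29]
[ 5.39  0.02 -0.03] [-1.093  0.589  1.606]
[ 5.39  0.02 -0.03] [-1.092 -0.364  3.113]
```

Call:
{"op": "apply_moves", "data": {"steps": "1 0 0 0 0.2 -0.3 74;2.5 0 0 -0.5 0.4 0.2 74;4 0 0 -1.1 0.59 0.8 74;5.39 0 0 -1.1 0.59 1.5 74;5.39 0 0 -1.1 0.59 1.6 74;5.39 0 0 -1.1 0.59 1.6 74;5.39 0 0 -1.1 0.59 1.6 74", "force": 25}}

```text
time: 11.08
ee_pos: [0.5566, 0.0142, 0.1485]
orientation: [-2.139, -2.289, 0.001]
ft_force: [1.1, 0.5, -0.3]
finger_gap: 0.074
grip_force: 0.0
```

```bash
cat > wr.py <<'E'
from h import *
def wcloud(c,s):
    """wrist fisheye -> world points"""
    K=c['intrinsics'];z=c['z_map'];v,u=np.mgrid[:384,:512]
    a=(u-K[0,2])/K[0,0];b=(v-K[1,2])/K[1,1];r=np.hypot(a,b)+1e-9;t=np.tan(np.minimum(r,1.4))/r
    P=np.stack([a*t*z,b*t*z,z],-1);T=c['tool_from_camera'];P=P@T[:3,:3].T+T[:3,3]
    W=P@R.from_rotvec(s['orientation']).as_matrix().T+s['ee_pos'];W[z==0]=np.nan;return W
E
python3 - <<'E'
from wr import *
rel((np.array([.554,.010,.043]),tool(PSI)))
s=robot.sense();c=robot.camera('wrist');save(c,'w3.png');W=wcloud(c,s)
m=(W[...,2]>.060)&(W[...,2]<.076)&(abs(W[...,0]-.554)<.05)&(abs(W[...,1]-.01)<.05)
q=W[m];print(len(q),q.min(0),q.max(0),cv2.minEnclosingCircle(q[:,:2].astype(np.float32)))
E
```

```text
t 11.07 at [0.5566 0.0142 0.1485] gap 0.074 F [ 1.1  0.5 -0.3] q [ 0.38  0.69 -0.72  1.8   0.57  0.88 -0.53]
[-0.06 -0.06  0.01] [-0.077 -0.037  1.758]
821 [ 0.52440244 -0.01652632  0.06003985] [0.57722791 0.03696782 0.07091229] ((0.5508683323860168, 0.010239788331091404), 0.02711620181798935)
```

View pics/w3.png

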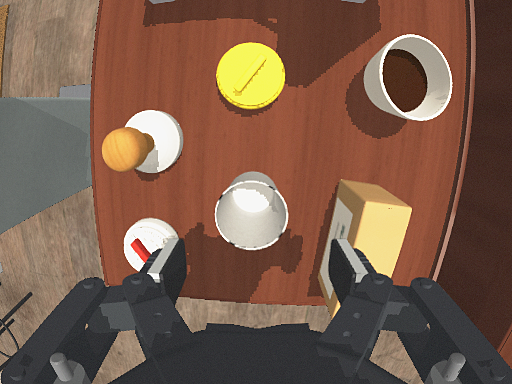

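The wrist view shows the cup rim centred near (252,215). It lies between the fingers with the pack right of the rear finger, measured at (0.551, 0.010) with radius 27 mm. Descend, grip and lift.

Call:
{"op": "apply_moves", "data": {"steps": "0 0 0 -0.08 -0.08 0.5 74;0 0 0 -0.08 -0.08 1.2 74;0 0 0 -0.08 -0.08 1.74 74;0 0 0 -0.08 -0.08 1.74 74;0 0 0 -0.08 -0.08 1.74 40;0 0 0 -0.08 -0.08 1.74 40;0 0 0 -0.08 -0.08 1.74 40;0 0 0 -0.08 -0.08 1.74 40", "force": 25}}

```text
time: 12.12
ee_pos: [0.5525, 0.0088, 0.0473]
orientation: [2.143, 2.294, 0.005]
ft_force: [-0.4, -0.5, 6.0]
finger_gap: 0.0517
grip_force: 26.4
```

Run:
```python
from h import *
s=robot.sense();z=s['ee_pos'][2]
rel((ch(-.125,.1095,.18),tool(PSI)),(ch(-.125,.1095,z+.008),tool(PSI)))
```

```text
t 12.12 at [0.5525 0.0088 0.0473] gap 0.0517 F [-0.4 -0.5  6. ] q [ 0.31  0.82 -0.59  1.89  0.72  0.66 -0.66]
[ 0.04 -0.    0.02] [ 7.489 -0.348 -2.209]
[ 0.04 -0.    0.02] [ 7.488 -0.357 -0.132]
```

Call:
{"op": "apply_moves", "data": {"steps": "0 0 0 0 0 -0.7 40;0 0 0 0 -0.1 -1.5 40;0 0 0 0.7 -0.4 -2.2 40;0 0 0 1.6 -0.7 -2.4 40;0 0 0 2.5 -0.7 -2.4 40;0 0 0 3.4 -0.7 -2.4 40;0 0 0 4.3 -0.7 -2.4 40;0 0 0 5.2 -0.7 -2.4 40"}}

```text
time: 13.12
ee_pos: [0.4881, 0.3178, 0.1898]
orientation: [2.144, 2.294, 0.0]
ft_force: [0.8, 0.3, -1.8]
finger_gap: 0.0514
grip_force: 27.0
```

Run:
```python
from h import *
rel((ch(-.125,.1095,.13),tool(PSI)),(ch(-.125,.1095,.055),tool(PSI)))
```

```text
t 13.12 at [0.4881 0.3178 0.1898] gap 0.0514 F [ 0.8  0.3 -1.8] q [-0.18  0.67 -0.72  1.69  0.52  0.98 -1.02]
[0.01 0.01 0.01] [2.28  0.36  0.994]
[0.01 0.01 0.01] [2.281 0.358 2.244]
```

Call:
{"op": "apply_moves", "data": {"steps": "0 0 0 0.9 0.2 0 40;0 0 0 1.8 0.36 0 40;0 0 0 2.25 0.36 0.3 40;0 0 0 2.25 0.36 1 40;0 0 0 2.25 0.36 1 40;0 0 0 2.25 0.36 1.6 40;0 0 0 2.25 0.36 2.1 40;0 0 0 2.25 0.36 2.22 40"}}

```text
time: 14.12
ee_pos: [0.5012, 0.4514, 0.0562]
orientation: [2.145, 2.293, -0.002]
ft_force: [-0.7, -0.7, -1.1]
finger_gap: 0.0512
grip_force: 27.0
```

Run:
```python
from h import *
rel((ch(-.125,.1095,.055),tool(PSI)))
```

```text
t 14.12 at [0.5012 0.4514 0.0562] gap 0.0512 F [-0.7 -0.7 -1.1] q [-0.45  0.94 -0.61  1.51  0.63  0.9  -1.2 ]
[0.   0.02 0.  ] [ 0.071 -0.007  0.02 ]
```

Call:
{"op": "apply_moves", "data": {"steps": "0 0 0 0.05 0 0.04 40;0 0 0 0.05 0 0.04 70;0 0 0 0.05 0 0.04 70;0 0 0 0.05 0 -0.7 70;0 0 0 0.05 0 -1.5 70;0 0 0 -0.5 -0.3 -2.2 70;0 0 0 -1.4 -0.5 -2.4 50;0 0 0 -2.3 -0.7 -2.4 30"}}

```text
time: 15.12
ee_pos: [0.4685, 0.3121, 0.2034]
orientation: [2.142, 2.295, 0.01]
ft_force: [0.7, -0.0, 0.3]
finger_gap: 0.0339
grip_force: 0.0
```

Run:
```python
from objs import *
c=robot.camera('top');save(c,'top4.png');np.savez('top4.npz',**c);objs(c)
W=cloud(c);d=W-HINGE;x=d@CX;y=d@CY
m=(W[...,2]>.06)&(W[...,2]<.085)&(abs(x+.125)<.06)&(abs(y-.1095)<.032)
q=np.stack([x[m],y[m]],1).astype(np.float32);print('cup in slot',len(q),cv2.minEnclosingCircle(q),W[m][:,2].max())
rel((np.array([.454,-.049,.17]),tool(np.radians(38.5))))
```

```text
[326. 157.] 581 z 0.062 [6.7300e-01 1.2700e-01 6.7000e-02 6.8000e-02 6.8005e+01] top [ 0.673  0.127  0.066  0.068 52.085]
[384. 172.] 1078 z 0.077 [ 6.5100e-01 -2.6000e-02  1.1200e-01  4.6000e-02  8.5636e+01] top [ 6.520e-01 -2.700e-02  1.110e-01  4.400e-02  8.554e+01]
cup in slot 82 ((-0.12278877943754196, 0.11166990548372269), 0.026995837688446045) 0.07624781203327657
t 15.18 at [0.4679 0.3012 0.2011] gap 0.0303 F [-1.1 -7.1 -2.3] q [-0.16  0.62 -0.73  1.74  0.5   0.98 -1.03]
[-0.03  0.12 -5.83] [-5.804 -0.589  0.592]
```

Call:
{"op": "apply_moves", "data": {"steps": "0 0 -0.8 -0.9 -0.1 0 30;0 0 -1.6 -1.8 -0.2 0 30;0 0 -2.5 -2.7 -0.3 0 30;0 0 -3.4 -3.6 -0.4 0 30;0 0 -4.3 -4.5 -0.5 0.1 30;0 0 -5.2 -5.4 -0.6 0.2 30;0 0 -5.83 -5.8 -0.6 0.4 30;0 0 -5.83 -5.8 -0.6 0.59 30"}}

```text
time: 16.18
ee_pos: [0.4564, -0.0393, 0.1652]
orientation: [1.363, 2.828, 0.001]
ft_force: [-0.1, 0.2, 0.1]
finger_gap: 0.0297
grip_force: 0.0
```

Run:
```python
from wr import *
s=robot.sense();c=robot.camera('wrist');save(c,'w4.png');W=wcloud(c,s)
hsv=cv2.cvtColor(c['image'],cv2.COLOR_RGB2HSV)
red=((hsv[...,0]<6)|(hsv[...,0]>174))&(hsv[...,1]>200)&(hsv[...,2]>120)&(W[...,2]>.03)&(W[...,2]<.045)
n,l,st,ce=cv2.connectedComponentsWithStats(red.astype(np.uint8))
for i in range(1,n):
    if st[i,4]>40:
        q=W[l==i];r=cv2.minAreaRect(q[:,:2].astype(np.float32));print(ce[i],st[i,4],r,np.median(q[:,2]))
rel((np.array([.454,-.049,.048]),tool(np.radians(38.5))))
```

```text
t 16.23 at [ 0.4556 -0.0374  0.1642] gap 0.0301 F [-0.2  0.1 -0.2] q [ 0.66  0.61 -0.93  2.05  0.67  0.82 -0.  ]
[ 0.01 -0.    0.04] [-0.135 -0.143  1.937]
```

View pics/w4.png

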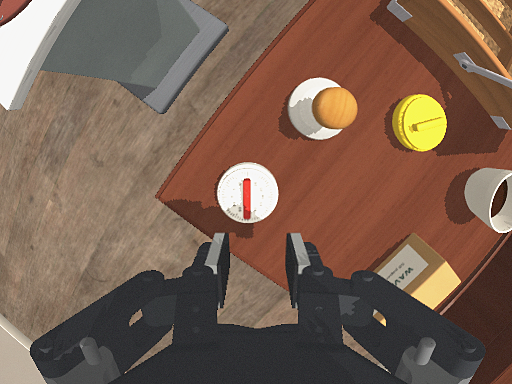

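The wrist view shows the red-barred timer at (247,198), its bar vertical in the image, so it is square to the closing direction. The mask was too strict, so I'll loosen it.

Run:
```python
from wr import *
s=robot.sense();c=robot.camera('wrist');W=wcloud(c,s)
im=c['image'].astype(int);red=(im[...,0]>150)&(im[...,1]<80)&(im[...,2]<80)
red[:, :200]=0;red[:,300:]=0;red[:150]=0;red[240:]=0
q=W[red];q=q[~np.isnan(q[:,0])];print(red.sum(),np.median(q,0),cv2.minAreaRect(q[:,:2].astype(np.float32)),np.percentile(q[:,2],[5,95]))
p=np.r_[np.array(cv2.minAreaRect(q[:,:2].astype(np.float32))[0]),.047]
rel((p,tool(np.radians(38.5))))
```

```text
254 [ 0.45207575 -0.04943211  0.03940747] ((0.45065373182296753, -0.0443834513425827), (0.01824096404016018, 0.04423312097787857), 14.451864242553711) [0.03749849 0.04052886]
t 16.27 at [ 0.4556 -0.0362  0.165 ] gap 0.0298 F [-0.2  0.  -0.3] q [ 0.65  0.6  -0.94  2.05  0.67  0.83  0.  ]
[ 0.01 -0.    0.07] [-0.055 -0.152  1.966]
```

Call:
{"op": "apply_moves", "data": {"steps": "0 0 0 -0.13 -0.18 0.5 30;0 0 0 -0.13 -0.18 1.2 30;0 0 0 -0.13 -0.18 1.8 30;0 0 0 -0.13 -0.18 1.94 30;0 0 0 -0.13 -0.18 1.94 30;0 0 0 -0.13 -0.18 1.94 4;0 0 0 -0.13 -0.18 1.94 4;0 0 0 -0.13 -0.18 1.94 4", "force": 35}}

```text
time: 17.27
ee_pos: [0.4536, -0.0497, 0.0503]
orientation: [1.354, 2.831, 0.003]
ft_force: [0.2, -0.7, 7.8]
finger_gap: 0.0055
grip_force: 36.3
```

Run:
```python
from h import *
rel((ch(-.125,.0345,.2),tool(PSI)))
```

```text
t 17.27 at [ 0.4536 -0.0497  0.0503] gap 0.0055 F [ 0.2 -0.7  7.8] q [ 0.52  0.76 -0.7   2.15  0.96  0.58 -0.22]
[0.04 0.01 5.85] [ 5.036  5.186 -2.49 ]
```

Call:
{"op": "apply_moves", "data": {"steps": "0 0 0 0 0 -0.6 4;0 0 0 0 0 -1.5 4;0 0 0 0 0 -2.3 4;0 0 0.8 0.6 0.6 -2.5 4;0 0 1.8 1.2 1.2 -2.5 4;0 0 2.8 1.8 1.9 -2.5 4;0 0 3.8 2.5 2.6 -2.5 4;0 0 4.8 3.1 3.3 -2.5 4"}}

```text
time: 18.27
ee_pos: [0.4895, 0.2204, 0.1991]
orientation: [2.021, 2.404, 0.001]
ft_force: [0.9, -1.0, -1.4]
finger_gap: 0.0055
grip_force: 35.4
```

Run:
```python
from h import *
rel((ch(-.125,.0345,.13),tool(PSI)),(ch(-.125,.0345,.0575),tool(PSI)))
```

```text
t 18.27 at [0.4895 0.2204 0.1991] gap 0.0055 F [ 0.9 -1.  -1.4] q [ 0.02  0.6  -0.77  1.8   0.51  0.94 -0.79]
[0.01 0.01 1.02] [2.587 0.721 1.152]
[0.01 0.01 1.02] [2.588 0.719 2.36 ]
```

Call:
{"op": "apply_moves", "data": {"steps": "0 0 0.5 0.9 0.3 0 4;0 0 1 1.8 0.5 0 4;0 0 1 2.56 0.71 0 4;0 0 1 2.56 0.71 0.6 4;0 0 1 2.56 0.71 1.15 4;0 0 1 2.56 0.71 1.15 4;0 0 1 2.56 0.71 1.7 4;0 0 1 2.56 0.71 2 4"}}

```text
time: 19.27
ee_pos: [0.5054, 0.3773, 0.0792]
orientation: [2.141, 2.297, 0.002]
ft_force: [0.1, 0.9, -1.6]
finger_gap: 0.0054
grip_force: 35.4
```

Run:
```python
from h import *
rel((ch(-.125,.0345,.0575),tool(PSI)))
```

```text
t 19.27 at [0.5054 0.3773 0.0792] gap 0.0054 F [ 0.1  0.9 -1.6] q [-0.33  0.86 -0.61  1.64  0.62  0.85 -1.13]
[0.02 0.   0.04] [0.058 0.005 0.362]
```

Call:
{"op": "apply_moves", "data": {"steps": "0 0 0 0.04 0 0.2 4;0 0 0 0.04 0 0.36 4;0 0 0 0.04 0 0.37 4;0 0 0 0.04 0 0.37 24;0 0 0 0.04 0 0.37 24;0 0 0 0.04 0 -0.5 24;0 0 0 0.04 0 -1.2 30;0 0 0 0 -0.3 -2 30"}}

```text
time: 20.27
ee_pos: [0.488, 0.3759, 0.2006]
orientation: [2.143, 2.296, 0.003]
ft_force: [0.2, 0.0, 0.2]
finger_gap: 0.0297
grip_force: 0.0
```

Run:
```python
from objs import *
c=robot.camera('top');np.savez('top5.npz',**c);objs(c)
W=cloud(c);v,u=np.mgrid[:384,:512];d=W-HINGE;x=d@CX;y=d@CY
m=(W[...,2]>.015)&(W[...,2]<.06)&(abs(x+.125)<.06)&(abs(y-.0345)<.033)
q=np.stack([x[m],y[m]],1).astype(np.float32);print('timer in slot',len(q),len(q) and (cv2.minEnclosingCircle(q),W[m][:,2].max()))
s=robot.sense()
pk=np.array([.652,-.026,.2])
for a in (-4,176): rel((pk,tool(np.radians(a))))
```

```text
[326. 157.] 576 z 0.063 [0.673 0.128 0.068 0.066 4.955] top [0.673 0.128 0.068 0.066 4.955]
[384. 172.] 1079 z 0.077 [ 6.510e-01 -2.600e-02  1.110e-01  4.600e-02  8.588e+01] top [ 6.5200e-01 -2.6000e-02  1.1000e-01  4.4000e-02  8.5984e+01]
timer in slot 112 (((-0.14015723764896393, 0.0273569468408823), 0.017946241423487663), np.float64(0.04364834900270809))
t 20.32 at [0.4861 0.3795 0.2081] gap 0.0298 F [-2.1  1.   3.7] q [-0.29  0.69 -0.71  1.58  0.5   1.05 -1.06]
[ 0.08 -0.08  1.36] [-6.943  2.265  0.103]
t 20.32 at [0.4861 0.3795 0.2081] gap 0.0298 F [-2.1  1.   3.7] q [-0.29  0.69 -0.71  1.58  0.5   1.05 -1.06]
[  0.12   0.12 -28.64] [-6.943  2.265  0.103]
```

Call:
{"op": "apply_moves", "data": {"steps": "0 0 0 -0.9 0 0 50;0 0 0 -1.8 0 0 72;0 0 0.4 -2.7 0 0 72;0 0 0.8 -3.6 0 0 72;0 0 1.3 -4.5 0.1 0 72;0 0 1.36 -5.3 0.7 0 72;0 0 1.36 -6.1 1.3 0 72;0 0 1.36 -6.9 1.8 0 72"}}

```text
time: 21.32
ee_pos: [0.6255, -0.0305, 0.1999]
orientation: [2.298, 2.139, 0.004]
ft_force: [1.3, -0.0, 0.2]
finger_gap: 0.0723
grip_force: 0.0
```

Run:
```python
from h import *
Rt=tool(np.radians(-4))
rel((np.array([.6515,-.0265,.14]),Rt),(np.array([.6515,-.0265,.058]),Rt))
c=robot.camera('scene');save(c,'scene5.png')
```

```text
t 21.32 at [ 0.6255 -0.0305  0.1999] gap 0.0723 F [ 1.3 -0.   0.2] q [ 0.41  0.71 -0.69  1.55  0.5   1.06 -0.49]
[ 0.03 -0.01 -0.01] [0.097 0.424 0.999]
[ 0.03 -0.01 -0.01] [0.096 0.42  2.366]
```

View pics/scene5.png

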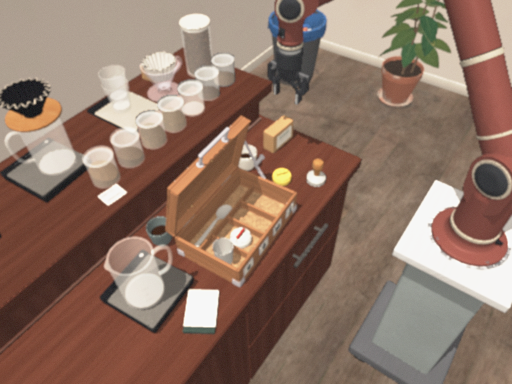

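The scene view shows the cup (224,248) and timer (240,236) upright in the first two compartments, with the pack at (279,133). Now grip the pack.

Call:
{"op": "apply_moves", "data": {"steps": "0 0 0 0.09 0.42 0.5 72;0 0 0 0.09 0.42 1.2 72;0 0 0 0.09 0.42 1.9 72;0 0 0 0.09 0.42 2.34 72;0 0 0 0.09 0.42 2.34 72;0 0 0 0.09 0.42 2.34 35;0 0 0 0.09 0.42 2.34 35;0 0 0 0.09 0.42 2.34 35", "force": 30}}

```text
time: 22.38
ee_pos: [0.6512, -0.0249, 0.0609]
orientation: [2.297, 2.139, 0.007]
ft_force: [-0.4, -0.5, 4.8]
finger_gap: 0.0453
grip_force: 32.8
```

Run:
```python
from h import *
p=robot.sense()['ee_pos']
Rt=tool(PSI+np.pi/2)
# via: (0.49,-.0,.23) keep front of lid
rel((p+[0,0,.14],None),(np.array([.50,.03,.21]),Rt),(ch(-.125,-.0375,.21),Rt))
```

```text
t 22.38 at [ 0.6512 -0.0249  0.0609] gap 0.0453 F [-0.4 -0.5  4.8] q [ 0.33  0.9  -0.6   1.58  0.63  0.85 -0.58]
[0. 0. 0.] [ 2.000e-03  1.200e-02 -2.333e+00]
[  0.04   0.04 -16.31] [ 0.735 -2.565 -2.497]
[  0.04   0.04 -16.31] [ 5.384 -2.726 -2.493]
```

Call:
{"op": "apply_moves", "data": {"steps": "0 0 0 0 0 -0.6 35;0 0 0 0 0 -1.5 35;0 0 0 0 0 -2.4 35;0 0 -1.6 0.1 -0.7 -2.5 35;0 0 -3.2 0.3 -1.4 -2.5 35;0 0 -4.8 0.5 -2.1 -2.5 35;0 0 -6.4 0.7 -2.6 -2.5 35;0 0 -8 0.7 -2.7 -2.5 35"}}

```text
time: 23.38
ee_pos: [0.4886, 0.0292, 0.2092]
orientation: [1.215, 2.895, -0.002]
ft_force: [0.4, -1.7, 0.5]
finger_gap: 0.0456
grip_force: 32.0
```

Run:
```python
from h import *
Rt=tool(PSI+np.pi/2)
rel((ch(-.13,-.0375,.21),Rt))
```

```text
t 23.38 at [0.4886 0.0292 0.2092] gap 0.0456 F [ 0.4 -1.7  0.5] q [ 0.53  0.59 -0.98  1.91  0.6   0.96  0.05]
[-0.01  0.01 -8.22] [ 3.129  3.459 -0.019]
```

Call:
{"op": "apply_moves", "data": {"steps": "0 0 -1.6 0.3 0.3 0 35;0 0 -3.2 0.8 0.8 0 35;0 0 -4.8 1.3 1.4 0 35;0 0 -6.4 1.9 2.1 0 35;0 0 -7.8 2.5 2.8 0 35;0 0 -8.22 3.1 3.4 0 35;0 0 -8.22 3.1 3.4 0 35;0 0 -8.22 3.1 3.4 0 35"}}

```text
time: 24.38
ee_pos: [0.509, 0.3028, 0.2084]
orientation: [-0.088, 3.139, -0.003]
ft_force: [-0.1, 0.4, -1.6]
finger_gap: 0.0455
grip_force: 32.1
```

Run:
```python
from h import *
Rt=tool(PSI+np.pi/2)
rel((ch(-.126,-.0375,.12),Rt),(ch(-.126,-.0375,.0675),Rt))
s=robot.sense();c=robot.camera('wrist');save(c,'w6.png')
```

```text
t 24.38 at [0.509  0.3028 0.2084] gap 0.0455 F [-0.1  0.4 -1.6] q [ 0.02  0.8  -1.1   1.63  0.76  1.19  0.37]
[-0.02  0.01 -0.1 ] [-0.008  0.104  1.473]
[-0.02  0.01 -0.1 ] [-0.007  0.106  2.348]
```

View pics/w6.png

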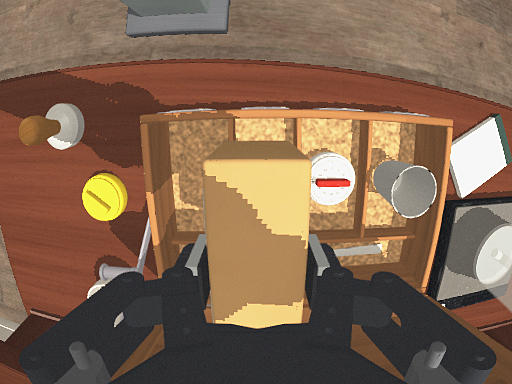

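The wrist view shows the pack held square over the third compartment, with the timer (331,178) and cup (408,190) upright in theirs and the tamper at left (60,128). Lower it.

Call:
{"op": "apply_moves", "data": {"steps": "0 0 -0.1 0 0.1 0.4 35;0 0 -0.1 0 0.1 1 35;0 0 -0.1 0 0.1 1.4 35;0 0 -0.1 0 0.1 1.4 35;0 0 -0.1 0 0.1 1.7 35;0 0 -0.1 0 0.1 2 35;0 0 -0.1 0 0.1 2.2 35;0 0 -0.1 0 0.1 2.25 35"}}

```text
time: 25.42
ee_pos: [0.5085, 0.3093, 0.0726]
orientation: [-0.105, 3.14, -0.001]
ft_force: [-0.8, 0.1, -1.3]
finger_gap: 0.0457
grip_force: 32.1
```

Run:
```python
from h import *
Rt=tool(PSI+np.pi/2)
rel((ch(-.126,-.0375,.067),Rt))
```

```text
t 25.43 at [0.5085 0.3093 0.0726] gap 0.0457 F [-0.8  0.1 -1.3] q [-0.05  0.96 -0.97  1.74  0.94  0.98  0.24]
[-0.01  0.    0.01] [-0.013 -0.007  0.093]
```

Call:
{"op": "apply_moves", "data": {"steps": "0 0 0 0 0 0.08 35;0 0 0 0 0 0.1 35;0 0 0 0 0 0.1 58;0 0 0 0 0 0.1 58;0 0 0 0 0 -0.5 58;0 0 0 0 0 -1.3 58;0 0 0 0 0 -2.1 58;0 0 1.5 0.3 -0.6 -2.3 58"}}

```text
time: 26.42
ee_pos: [0.4935, 0.2768, 0.2159]
orientation: [0.143, 3.132, 0.014]
ft_force: [0.2, -0.2, -0.2]
finger_gap: 0.0579
grip_force: 0.0
```

Run:
```python
from objs import *
c=robot.camera('top');np.savez('top6.npz',**c);objs(c)
W=cloud(c);d=W-HINGE;x=d@CX;y=d@CY
m=(W[...,2]>.065)&(W[...,2]<.09)&(abs(x+.125)<.07)&(abs(y+.0375)<.033)
q=np.stack([x[m],y[m]],1).astype(np.float32);print('pack in slot',len(q),len(q) and (cv2.minAreaRect(q),W[m][:,2].max()))
rel((np.array([.456,.059,.2]),tool(PSI)))
```

```text
[330. 148.] 111 z 0.063 [6.9900e-01 1.1900e-01 5.3000e-02 1.4000e-02 7.4408e+01] top [6.9800e-01 1.1900e-01 5.3000e-02 1.4000e-02 7.4408e+01]
[346. 243.] 407 z 0.083 [ 0.455  0.059  0.057  0.051 26.078] top [0.456 0.056 0.027 0.029 8.273]
pack in slot 422 (((-0.15882402658462524, -0.04141755774617195), (0.06389683485031128, 0.07842998951673508), 81.68873596191406), np.float64(0.08385106005355536))
t 26.48 at [0.4919 0.2691 0.215 ] gap 0.0584 F [-2.4 -4.2 -0.8] q [ 0.08  0.74 -1.09  1.72  0.72  1.14  0.25]
[1.000e-02 6.000e-02 1.342e+01] [ 0.249 -3.543  0.258]
```

Call:
{"op": "apply_moves", "data": {"steps": "0 0 1.7 0 -0.7 0 60;0 0 3.4 0.1 -1.4 0 60;0 0 5.1 0.1 -2.1 0 60;0 0 6.8 0.2 -2.8 0 60;0 0 8.5 0.2 -3.5 0 60;0 0 10.2 0.25 -3.54 0 60;0 0 11.9 0.25 -3.54 0 60;0 0 13.4 0.25 -3.54 0 60"}}

```text
time: 27.48
ee_pos: [0.4589, 0.0622, 0.2119]
orientation: [2.138, 2.3, 0.002]
ft_force: [-0.2, 0.9, 0.7]
finger_gap: 0.0601
grip_force: 0.0
```

Run:
```python
from wr import *
s=robot.sense();c=robot.camera('wrist');W=wcloud(c,s);save(c,'w7.png')
im=c['image'].astype(int)
m=(W[...,2]>.062)&(W[...,2]<.095)&(abs(W[...,0]-.456)<.06)&(abs(W[...,1]-.057)<.06)
q=W[m];print(len(q),np.median(q,0),cv2.minEnclosingCircle(q[:,:2].astype(np.float32)))
m=(W[...,2]>.012)&(W[...,2]<.032)&(abs(W[...,0]-.456)<.06)&(abs(W[...,1]-.057)<.06)
q=W[m];print(len(q),cv2.minEnclosingCircle(q[:,:2].astype(np.float32)))
rel((np.array([.456,.0575,.06]),tool(PSI)))
```

```text
1020 [0.45419731 0.05910804 0.08160773] ((0.4542589485645294, 0.05591016262769699), 0.016107767820358276)
1315 ((0.4731980562210083, 0.07793404161930084), 0.057924479246139526)
t 27.52 at [0.4589 0.0625 0.212 ] gap 0.0602 F [-0.3 -0.  -0.1] q [ 0.37  0.48 -0.8   1.98  0.45  0.86 -0.6 ]
[0.02 0.   0.04] [-0.078 -0.059  2.534]
```

Call:
{"op": "apply_moves", "data": {"steps": "0 0 0 -0.09 -0.07 0.8 60;0 0 0 -0.09 -0.07 1.6 60;0 0 0 -0.09 -0.07 2.3 60;0 0 0 -0.09 -0.07 2.52 60;0 0 0 -0.09 -0.07 2.52 60;0 0 0 -0.09 -0.07 2.52 20;0 0 0 -0.09 -0.07 2.52 20;0 0 0 -0.09 -0.07 2.52 20", "force": 35}}

```text
time: 28.52
ee_pos: [0.456, 0.0568, 0.0618]
orientation: [2.132, 2.304, 0.004]
ft_force: [-1.4, -1.0, 7.0]
finger_gap: 0.0305
grip_force: 34.3
```

Run:
```python
from h import *
rel((ch(-.13,-.109,.22),tool(PSI)))
```

```text
t 28.52 at [0.456  0.0568 0.0618] gap 0.0305 F [-1.4 -1.   7. ] q [ 0.19  0.7  -0.54  2.14  0.76  0.5  -0.86]
[0.04 0.   0.11] [ 2.929  1.141 -2.633]
```

Call:
{"op": "apply_moves", "data": {"steps": "0 0 0 0 0 -0.6 20;0 0 0 0 0 -1.5 20;0 0 0 0 0 -2.3 20;0 0 0 0.6 0.2 -2.6 20;0 0 0 1.4 0.5 -2.6 20;0 0 0 2.2 0.8 -2.6 20;0 0 0.1 2.93 1.1 -2.6 20;0 0 0.1 2.93 1.1 -2.6 20"}}

```text
time: 29.52
ee_pos: [0.5065, 0.242, 0.2168]
orientation: [-2.136, -2.3, -0.007]
ft_force: [-1.0, -2.6, -3.0]
finger_gap: 0.0307
grip_force: 36.4
```

Run:
```python
from h import *
rel((ch(-.127,-.109,.12),tool(PSI)),(ch(-.127,-.109,.0685),tool(PSI)))
c=robot.camera('wrist');save(c,'w8.png')
```

```text
t 29.52 at [0.5065 0.242  0.2168] gap 0.0307 F [-1.  -2.6 -3. ] q [-0.01  0.61 -0.76  1.72  0.49  1.   -0.87]
[ 0.02 -0.05  0.07] [-0.091  0.099  1.612]
[ 0.02 -0.05  0.07] [-0.096  0.098  2.471]
```

View pics/w8.png

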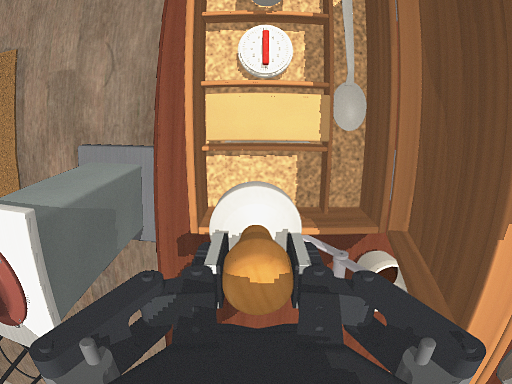

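The wrist view shows the timer (265,50) and pack (263,117) placed, and the tamper held upright over the rightmost compartment. Lower part-way and check.

Call:
{"op": "apply_moves", "data": {"steps": "0 0 0 -0.06 0.1 0 20;0 0 0 -0.06 0.1 0.5 20;0 0 0 -0.06 0.1 1 20;0 0 0 -0.06 0.1 1.3 20;0 0 0 -0.06 0.1 1.3 20"}}

```text
time: 30.2
ee_pos: [0.5138, 0.2327, 0.1378]
orientation: [2.147, 2.293, -0.001]
ft_force: [0.6, -0.1, -3.2]
finger_gap: 0.0308
grip_force: 36.4
```

Run:
```python
from h import *
rel((ch(-.127,-.109,.0685),tool(PSI)))
```

```text
t 30.2 at [0.5138 0.2327 0.1378] gap 0.0308 F [ 0.6 -0.1 -3.2] q [-0.04  0.71 -0.69  1.79  0.58  0.85 -0.94]
[-0.    0.01 -0.  ] [ 0.081 -0.008  1.154]
```

Call:
{"op": "apply_moves", "data": {"steps": "0 0 0 0.07 0 0 20;0 0 0 0.07 0 0.3 20;0 0 0 0.07 0 0.7 20;0 0 0 0.07 0 1 20;0 0 0 0.07 0 1.12 20;0 0 0 0.07 0 1.14 20"}}

```text
time: 30.95
ee_pos: [0.5135, 0.2382, 0.0697]
orientation: [2.145, 2.294, 0.001]
ft_force: [-1.1, -0.6, -4.1]
finger_gap: 0.0306
grip_force: 36.4
```

Run:
```python
from h import *
rel((ch(-.127,-.109,.0685),tool(PSI)))
```

```text
t 30.95 at [0.5135 0.2382 0.0697] gap 0.0306 F [-1.1 -0.6 -4.1] q [-0.1   0.8  -0.61  1.83  0.67  0.72 -1.02]
[ 0.01 -0.    0.01] [-0.011 -0.009  0.02 ]
```

Release and rise, then prepare the stud approach.

Call:
{"op": "apply_moves", "data": {"steps": "0 0 0 0 0 0.03 20;0 0 0 0 0 0.03 48;0 0 0 0 0 0.03 48;0 0 0 0 0 -0.6 48;0 0 0 0 0 -1.4 48;0 0 0 0 -0.3 -2 40;0 0 0 -0.5 -0.7 -2.2 24;0 0 0 -0.9 -0.9 -2.2 24", "force": 20}}

```text
time: 31.95
ee_pos: [0.4627, 0.1804, 0.204]
orientation: [2.142, 2.294, 0.006]
ft_force: [0.5, -0.0, -0.7]
finger_gap: 0.0239
grip_force: 0.0
```

Run:
```python
from h import *
c=robot.camera('top');np.savez('top7.npz',**c);W=cloud(c);v,u=np.mgrid[:384,:512]
m=(W[...,2]>.100)&(W[...,2]<.135)&(u>298)&(u<325)&(v>165)&(v<200)&(((W-HINGE)@CY)<-.16)
q=W[m];print('stud',len(q),len(q) and q.mean(0), (q.mean(0)-HINGE)@CX if len(q) else 0)
k,f=stud(1.326);F=f[0]*CX+f[1]*CZ
S=ch(-.062,-.182,.112)+F*.0055;print('model',S)
Rt=tool(PSI,np.radians(32));z=Rt[:,2]
rel((S-z*.10,Rt),(S-z*.07,Rt),(S-z*.006,Rt))
c=robot.camera('scene');save(c,'scene7.png')
```

```text
stud 19 [0.58744296 0.18661427 0.112582  ] -0.05607493361025547
model [0.58736995 0.16924334 0.10914504]
t 32.0 at [0.4615 0.1757 0.2028] gap 0.024 F [-0.6 -3.1 -1. ] q [ 0.11  0.54 -0.78  1.91  0.49  0.89 -0.85]
[-5.32  0.06 -0.  ] [-0.244  1.203  0.149]
[-5.32  0.06 -0.  ] [-0.241  1.467  0.574]
[-5.32  0.06 -0.  ] [-0.235  2.032  1.479]
```

View pics/scene7.png

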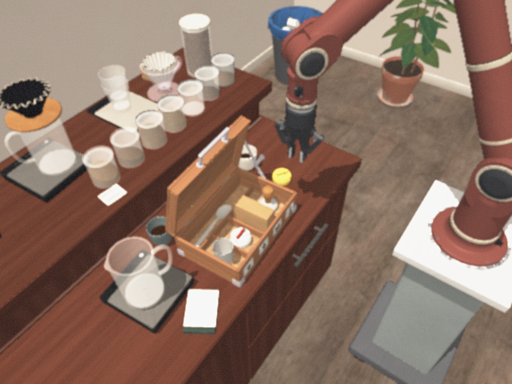

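The scene view shows all four tools upright in their compartments around (223–270, 195–250), with the lid up. The stud is measured at its locked place. Go back to the stud.

Call:
{"op": "apply_moves", "data": {"steps": "-1.5 0 0 -0.2 0.2 -0.3 24;-3 0 0 -0.24 0.6 -0.2 24;-4.5 0 0 -0.24 1 0 24;-5.32 0 0 -0.24 1.2 0.15 24;-5.32 0 0 -0.24 1.2 0.15 24;-5.32 0 0 -0.24 1.46 0.57 24;-5.32 0 0 -0.24 1.46 0.57 24", "force": 20}}

```text
time: 32.92
ee_pos: [0.5518, 0.1732, 0.1669]
orientation: [1.846, 1.978, 0.566]
ft_force: [-0.8, 0.0, 0.2]
finger_gap: 0.0239
grip_force: 0.0
```

Run:
```python
from h import *
k,f=stud(1.326);F=f[0]*CX+f[1]*CZ
S=ch(-.062,-.182,.112)+F*.0055
Rt=tool(PSI,np.radians(32));z=Rt[:,2]
rel((S-z*.006,Rt))
```

```text
t 32.92 at [0.5518 0.1732 0.1669] gap 0.0239 F [-0.8  0.   0.2] q [-0.28  0.5  -0.22  2.17  1.72  0.3  -2.03]
[-0.01 -0.01  0.02] [-0.107 -0.011  1.027]
```

Call:
{"op": "apply_moves", "data": {"steps": "0 0 0 -0.1 -0.01 0.4 24;0 0 0 -0.1 -0.01 0.8 24;0 0 0 -0.1 -0.01 1 24;0 0 0 -0.1 -0.01 1.02 24;0 0 0 -0.1 -0.01 1.02 5;0 0 0 -0.1 -0.01 1.02 5;0 0 0 -0.1 -0.01 1.02 5", "force": 30}}

```text
time: 33.8
ee_pos: [0.5832, 0.1685, 0.1159]
orientation: [1.847, 1.976, 0.567]
ft_force: [-1.6, 0.1, -1.9]
finger_gap: 0.0113
grip_force: 29.4
```

Run:
```python
from h import *
p=robot.sense()['ee_pos']
# arc of stud about lower pivot, forward along -perp
L=ch(-.108,-.182,.036);Rt=tool(PSI,np.radians(32));z=Rt[:,2]
k0=p+z*.006;r=k0-L;a0=np.arctan2(r@CZ,r@CX);rr=np.hypot(r@CZ,r@CX);print('radius',rr)
q=[]
for d in (.004,.008,.014,.02,.027,.034): 
    a=a0+d/rr;q.append((p+(np.cos(a)-np.cos(a0))*rr*CX+(np.sin(a)-np.sin(a0))*rr*CZ,None))
rel(*q)
```

```text
radius 0.08980279968155883
t 33.8 at [0.5832 0.1685 0.1159] gap 0.0113 F [-1.6  0.1 -1.9] q [-0.2   0.63 -0.29  2.13  1.98  0.37 -2.23]
[0. 0. 0.] [ 0.    -0.029 -0.06 ]
[0. 0. 0.] [ 0.    -0.061 -0.119]
[0. 0. 0.] [ 0.    -0.113 -0.204]
[0. 0. 0.] [ 0.001 -0.17  -0.286]
[0. 0. 0.] [ 0.001 -0.245 -0.376]
[0. 0. 0.] [ 0.001 -0.325 -0.46 ]
```

Call:
{"op": "apply_moves", "data": {"steps": "0 0 0 0 -0.03 -0.06 5;0 0 0 0 -0.06 -0.12 5;0 0 0 0 -0.11 -0.2 5;0 0 0 0 -0.17 -0.29 5;0 0 0 0 -0.22 -0.35 5;0 0 0 0 -0.27 -0.41 5;0 0 0 0 -0.27 -0.41 5"}}

```text
time: 34.67
ee_pos: [0.5573, 0.1667, 0.1289]
orientation: [1.845, 1.975, 0.568]
ft_force: [0.7, 1.6, 0.8]
finger_gap: 0.0106
grip_force: 29.7
```

Run:
```python
from h import *
p=robot.sense()['ee_pos'];z=tool(PSI,np.radians(32))[:,2]
print((p+z*.006-HINGE)@CX)
for f in np.arange(1.16,1.3,.02):print(round(f,2),stud(f)[0].round(3))
rel((p-z*.07,None))
```

```text
-0.08425886835486407
1.16 [-0.102  0.051]
1.18 [-0.099  0.05 ]
1.2 [-0.095  0.05 ]
1.22 [-0.092  0.05 ]
1.24 [-0.089  0.049]
1.26 [-0.085  0.048]
1.28 [-0.081  0.047]
1.3 [-0.077  0.045]
t 34.67 at [0.5573 0.1667 0.1289] gap 0.0106 F [0.7 1.6 0.8] q [-0.2   0.59 -0.31  2.19  1.99  0.39 -2.26]
[0. 0. 0.] [ 1.000e-03  2.000e-03 -1.167e+00]
```

Call:
{"op": "apply_moves", "data": {"steps": "0 0 0 0 0 0 26;0 0 0 0 0 0 26;0 0 0 0 0 -0.6 26;0 0 0 0 0 -1.3 26;0 0 0 0 -0.3 -2.2 26;1 0 0 0 0.3 -2.8 26;2.5 0 0 0.7 0.9 -3.4 26;4 0 0 1.4 1.2 -3.7 26"}}

```text
time: 35.67
ee_pos: [0.5005, 0.1813, 0.2983]
orientation: [1.964, 2.024, 0.333]
ft_force: [2.5, -0.5, 0.1]
finger_gap: 0.0259
grip_force: 0.0
```

Run:
```python
from h import *
h=handle(1.26);Rt=tool(PSI);print(h)
rel((h+[0,0,.08],Rt),(h+[0,0,.004],Rt))
c=robot.camera('top');np.savez('top8.npz',**c);W=cloud(c);d=W-HINGE;x=d@CX;y=d@CY
m=(W[...,2]>.285)&(W[...,2]<.325)&(abs(y)<.08)
print('handle',m.sum(),np.nanmedian(W[m],0),np.nanmedian(x[m]),np.percentile(y[m],[1,99]),np.percentile(W[m][:,2],[5,95]))
```

```text
[0.57280634 0.35067704 0.30270979]
t 35.67 at [0.5005 0.1813 0.2983] gap 0.0259 F [ 2.5 -0.5  0.1] q [-0.22  0.28 -0.37  1.95  0.53  0.7  -0.9 ]
[ 3.6   0.59 -0.34] [ 2.719  1.747 -0.978]
[ 3.6   0.59 -0.34] [2.786 1.279 0.198]
handle 311 [0.573464   0.35242404 0.30528546] -0.05931595712547148 [-0.05628948  0.058217  ] [0.30210524 0.30768413]
```

Call:
{"op": "apply_moves", "data": {"steps": "1.2 0.2 0 0.3 0.4 -1 26;2.4 0.4 -0.2 0.9 0.9 -1.3 26;3.6 0.59 -0.34 1.7 1.3 -1.3 26;3.6 0.59 -0.34 2.4 1.6 -1.2 26;3.6 0.59 -0.34 2.7 1.74 -0.98 26;3.6 0.59 -0.34 2.7 1.74 -0.98 26;3.6 0.59 -0.34 2.7 1.74 -0.98 26"}}

```text
time: 36.6
ee_pos: [0.5733, 0.3503, 0.3843]
orientation: [2.142, 2.291, 0.011]
ft_force: [0.4, -1.1, 0.4]
finger_gap: 0.0264
grip_force: 0.0
```

Run:
```python
from h import *
h=handle(1.26);Rt=tool(PSI)
rel((h+[0,0,.004],Rt))
```

```text
t 36.6 at [0.5733 0.3503 0.3843] gap 0.0264 F [ 0.4 -1.1  0.4] q [-0.35  0.61 -0.47  1.11  0.27  1.47 -0.71]
[ 0.08 -0.01  0.01] [ 0.006 -0.019  1.293]
```

Call:
{"op": "apply_moves", "data": {"steps": "0 0 0 0 -0.01 0.5 26;0 0 0 0 -0.01 1 26;0 0 0 0 -0.01 1.28 26;0 0 0 0 -0.01 1.28 26;0 0 0 0 -0.01 1.28 4;0 0 0 0 -0.01 1.28 4;0 0 0 0 -0.01 1.28 4", "force": 35}}

```text
time: 37.48
ee_pos: [0.5737, 0.3512, 0.3095]
orientation: [2.141, 2.291, 0.015]
ft_force: [-1.5, -2.9, 5.1]
finger_gap: 0.0086
grip_force: 34.6
```

Run:
```python
from h import *
s=robot.sense();d=s['ee_pos']-HINGE;print('phi',np.arctan2(d[2]-.004,-d@CX)-np.arctan2(13,236))
rel(*[(handle(p)+[0,0,.004],None) for p in np.arange(1.2,.63,-.08)])
```

```text
phi 1.2667857597795658
t 37.48 at [0.5737 0.3512 0.3095] gap 0.0086 F [-1.5 -2.9  5.1] q [-0.34  0.64 -0.47  1.26  0.29  1.3  -0.74]
[0. 0. 0.] [-0.007 -0.244  0.11 ]
[0. 0. 0.] [-0.007 -0.54   0.217]
[0. 0. 0.] [-0.007 -0.827  0.347]
[0. 0. 0.] [-0.007 -1.103  0.499]
[0. 0. 0.] [-0.007 -1.366  0.673]
[0. 0. 0.] [-0.007 -1.614  0.868]
[0. 0. 0.] [-0.007 -1.846  1.082]
[0. 0. 0.] [-0.008 -2.059  1.313]
```

Call:
{"op": "apply_moves", "data": {"steps": "0 0 0 0 -0.12 0.05 4;0 0 0 0 -0.24 0.1 4;0 0 0 0 -0.39 0.16 4;0 0 0 0 -0.54 0.22 4;0 0 0 0 -0.68 0.28 4;0 0 0 0 -0.83 0.35 4;0 0 0 0 -0.97 0.42 4;0 0 0 0 -1.1 0.5 4"}}

```text
time: 38.48
ee_pos: [0.5069, 0.3466, 0.2792]
orientation: [2.141, 2.292, 0.012]
ft_force: [-3.2, -4.2, 8.5]
finger_gap: 0.0087
grip_force: 36.0
```

Run:
```python
from h import *
s=robot.sense();d=s['ee_pos']-HINGE;print('phi',np.arctan2(d[2]-.004,-d@CX)-np.arctan2(13,236))
rel(*[(handle(p)+[0,0,.004],None) for p in np.arange(.96,.5,-.06)])
```

```text
phi 0.9569818624173889
t 38.48 at [0.5069 0.3466 0.2792] gap 0.0087 F [-3.2 -4.2  8.5] q [-0.35  0.57 -0.48  1.49  0.28  1.14 -0.82]
[0. 0. 0.] [-0.005  0.018  0.007]
[0. 0. 0.] [-0.005 -0.18   0.136]
[0. 0. 0.] [-0.004 -0.37   0.276]
[0. 0. 0.] [-0.004 -0.551  0.428]
[0. 0. 0.] [-0.004 -0.723  0.59 ]
[0. 0. 0.] [-0.004 -0.885  0.763]
[0. 0. 0.] [-0.004 -1.036  0.944]
[0. 0. 0.] [-0.004 -1.176  1.135]
```

Call:
{"op": "apply_moves", "data": {"steps": "0 0 0 0 -0.1 0.07 4;0 0 0 0 -0.2 0.13 4;0 0 0 0 -0.38 0.27 4;0 0 0 0 -0.56 0.42 4;0 0 0 0 -0.73 0.58 4;0 0 0 0 -0.9 0.76 4;0 0 0 0 -1.05 0.94 4;0 0 0 0 -1.19 1.13 4"}}

```text
time: 39.48
ee_pos: [0.4361, 0.3417, 0.2078]
orientation: [2.141, 2.293, 0.009]
ft_force: [-3.7, -3.3, 2.3]
finger_gap: 0.0083
grip_force: 36.8
```

Run:
```python
from h import *
s=robot.sense();d=s['ee_pos']-HINGE;print('phi',np.arctan2(d[2]-.004,-d@CX)-np.arctan2(13,236))
rel(*[(handle(p)+[0,0,.004],None) for p in np.arange(.48,.05,-.06)])
```

```text
phi 0.5280657700429293
t 39.48 at [0.4361 0.3417 0.2078] gap 0.0083 F [-3.7 -3.3  2.3] q [-0.4   0.55 -0.47  1.76  0.31  0.9  -0.94]
[0. 0. 0.] [-0.002 -0.11   0.154]
[0. 0. 0.] [-0.002 -0.226  0.36 ]
[0. 0. 0.] [-0.002 -0.329  0.573]
[0. 0. 0.] [-0.002 -0.42   0.791]
[0. 0. 0.] [-0.002 -0.497  1.014]
[0. 0. 0.] [-0.002 -0.561  1.242]
[0. 0. 0.] [-0.002 -0.61   1.473]
[0. 0. 0.] [-0.002 -0.646  1.707]
```

Call:
{"op": "apply_moves", "data": {"steps": "0 0 0 0 -0.1 0.15 4;0 0 0 0 -0.21 0.36 4;0 0 0 0 -0.32 0.57 4;0 0 0 0 -0.41 0.79 4;0 0 0 0 -0.49 1.01 4;0 0 0 0 -0.55 1.2 4;0 0 0 0 -0.58 1.35 4;0 0 0 0 -0.6 1.47 4"}}

```text
time: 40.48
ee_pos: [0.401, 0.3393, 0.119]
orientation: [2.142, 2.293, 0.008]
ft_force: [-2.1, -4.9, 0.1]
finger_gap: 0.0085
grip_force: 38.2
```

Run:
```python
from h import *
s=robot.sense();d=s['ee_pos']-HINGE;print('phi',np.arctan2(d[2]-.004,-d@CX)-np.arctan2(13,236))
rel(*[(handle(p)+[0,0,.005],None) for p in (.1,.08,.06,.04,.02,.01,0,-.01)])
```

```text
phi 0.11977873949047675
t 40.48 at [0.401  0.3393 0.119 ] gap 0.0085 F [-2.1 -4.9  0.1] q [-0.48  0.63 -0.41  1.92  0.39  0.66 -1.06]
[0. 0. 0.] [-0.001 -0.027  0.058]
[0. 0. 0.] [-0.001 -0.039  0.135]
[0. 0. 0.] [-0.001 -0.05   0.214]
[0. 0. 0.] [-0.001 -0.058  0.292]
[0. 0. 0.] [-0.001 -0.065  0.37 ]
[0. 0. 0.] [-0.001 -0.068  0.41 ]
[0. 0. 0.] [-0.001 -0.071  0.449]
[0. 0. 0.] [-0.001 -0.073  0.488]
```

Call:
{"op": "apply_moves", "data": {"steps": "0 0 0 0 -0.02 0.06 4;0 0 0 0 -0.04 0.13 4;0 0 0 0 -0.05 0.21 4;0 0 0 0 -0.06 0.28 4;0 0 0 0 -0.06 0.34 4;0 0 0 0 -0.06 0.4 4;0 0 0 0 -0.06 0.44 4;0 0 0 0 -0.06 0.45 4"}}

```text
time: 41.48
ee_pos: [0.3977, 0.3391, 0.0921]
orientation: [2.142, 2.293, 0.007]
ft_force: [-3.9, -4.4, -0.6]
finger_gap: 0.0085
grip_force: 38.5
```

Run:
```python
from h import *
s=robot.sense();d=s['ee_pos']-HINGE;print('phi',np.arctan2(d[2]-.005,-d@CX)-np.arctan2(13,236))
rel()
```

```text
phi 0.0004267816489231871
t 41.48 at [0.3977 0.3391 0.0921] gap 0.0085 F [-3.9 -4.4 -0.6] q [-0.5   0.67 -0.38  1.95  0.42  0.6  -1.09]
```

Call:
{"op": "apply_moves", "data": {"steps": "0 0 0 0 0 0.02 4;0 0 0 0 0 0.04 4;0 0 0 0 0 0.06 4;0 0 0 0 0 0.06 4"}}

```text
time: 41.98
ee_pos: [0.3974, 0.3391, 0.0883]
orientation: [2.142, 2.293, 0.007]
ft_force: [-3.5, -4.8, -1.0]
finger_gap: 0.0086
grip_force: 38.6
```

Call:
{"op": "apply_moves", "data": {"steps": "0 0 0 0 0 0.02 4;0 0 0 0 0 0.04 4;0 0 0 0 0 0.06 4;0 0 0 0 0 0.07 4;0 0 0 0 0 0.07 4"}}

```text
time: 42.6
ee_pos: [0.3974, 0.3391, 0.0876]
orientation: [2.141, 2.291, 0.009]
ft_force: [-8.1, -10.1, 23.8]
finger_gap: 0.0086
grip_force: 41.0
```

The lid is firmly seated, with 24 N of upward reaction. Ease off, release and withdraw.

Call:
{"op": "apply_moves", "data": {"steps": "0 0 0 0 0 -0.03 4;0 0 0 0 0 -0.03 26;0 0 0 0 0 -0.03 26;0 0 0 0 0 -0.03 26;0 0 0 0 0 -0.6 26;0 0 0 0 0 -1.4 26;0 0 0 -1.5 0 -2.2 26;0 0 0 -2.5 0 -2.5 26"}}

```text
time: 43.6
ee_pos: [0.4061, 0.2267, 0.2224]
orientation: [2.139, 2.295, 0.019]
ft_force: [0.8, 0.1, 0.0]
finger_gap: 0.0264
grip_force: 0.0
```

Run:
```python
from h import *
c=robot.camera('top');save(c,'top9.png');W=cloud(c);d=W-HINGE;x=d@CX;y=d@CY
for a in (-.03,-.18):
    m=(abs(x-a)<.012)&(abs(y)<.13)&(W[...,2]<.15);print(a,m.sum(),np.nanmedian(W[m][:,2]))
m=(abs(x+.236)<.006)&(abs(y)<.04)&(W[...,2]>.05)&(W[...,2]<.15);print('bar top',m.sum(),np.median(W[m][:,2]))
```

```text
-0.03 961 0.10275418716386875
-0.18 724 0.10282376735709126
bar top 128 0.08992710638798312
```

View pics/top9.png

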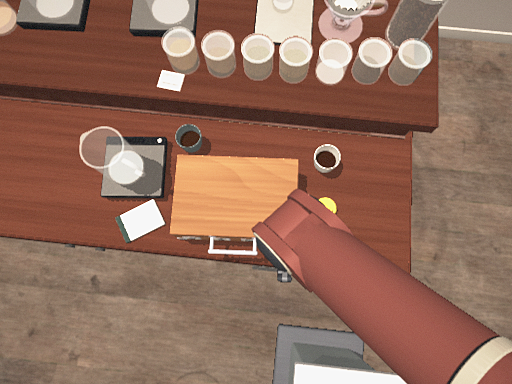

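The lid is level at 0.103 m front and rear, as at the start. The tasting cup (327,158) and order pad (140,220) have not moved, and the robot touches nothing. Hand in.

```bash
python3 -c "
from workcell import robot
print(robot.job_done())"
```

```text
the job is handed in; nothing more can be done
None
```

The job is handed in: cup, timer, pack and tamper are upright in their compartments in that order, the stay was locked and later broken, and the lid was lowered in the hand until fully shut, with the tasting cup and order pad left where they were.

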